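Turn over the upside-down carbide inserts and fill the kit tray

ROBOT

A 6-joint arm with a two-finger parallel gripper is mounted at the origin on the work surface. World frame = base frame: x ahead of the robot, y to its left, z up, the work surface at z = 0. Lengths are in m, angles in rad, forces in N, time in s.
With the tool pointing down it reaches from about 0.425 to 0.95 m from the base axis. Payload 3.5 kg.
Tool frame: the origin (TCP) lies between the finger pads; the fingertips stand nose_length ahead of it and the grasp point (between the pads) lies 3 mm ahead of it (nose_length is the distance from the TCP to the fingertips, in m); x points along the fingers, z is the direction in which the jaws open and shut, and the axes are right-handed (so a half turn about x gives the same grasp; the last joint's range is limited). The gripper opens to 85 mm and grips with 20 to 120 N. Pads are 22 mm wide; open, the fingers measure 114 mm over their backs; the gripper's body (76 mm by 85 mm) begins 54 mm behind the grasp point. The pads swing forward as they close: fully open they stand 13 mm farther back than shut.
Start: joints at [1.16, 0.286, 1.577, -0, 1.279, -0.15], TCP at [0.174, 0.652, 0.253] pointing down, gripper open.
Joint ranges: [-2.77, 2.77], [-0.9, 2.22], [0.21, 2.48], [-1.53, 4.67], [0.24, 2.81], [-2.84, 2.84]. Speed limits (rad/s): [2.79, 2.79, 3.14, 3.14, 3.14, 3.14].

INTERFACE

Orientations are given as a unit quaternion [x, y, z, w].
In Python, from plant import * gives the robot as it stands.
- The arm moves only by the shell command python3 -m handwheel 'ROWS' [FORCE]. ROWS is JSON, a list of rows, each an object of numbers: "dx", "dy", "dz": the shift along the tool's x, y, z in m; "rx", "ry", "rz": the turn, a rotation vector about the tool's x, y, z in rad; "fingers": the gripper command: -1 is fully open, 1 is shut, values between are in proportion. In form: [{"dx": .., "dy": .., "dz": .., "rx": .., "ry": .., "rz": .., "fingers": ..}, ...]. A call has 1 to 12 rows; each row shifts and turns the commanded pose from where the row before left it, along the tool's axes as they then stand; what a row does not reach is not made up. A row lasts 1/8 s, in which the tool goes at most 62.5 mm and 10.7 degrees, less where a joint would pass 70% of its speed; a pose out of reach is approached as far as the arm can. A call is refused whole if a number of a shift passes 0.0625 or a number of a turn 0.188, either way. A call with a gripper value outside its range is refused whole. The fingers move at their own pace and stop on an object; FORCE is the grip in N (left out, the last holds). Time passes only in rows, so rows that do not move let the fingers close. It gives the time, the measured TCP pose, the force and the opening at its end, in the units of the state.
- get_state(): the state, without advancing time (a new reading comes with each control period).
- read_camera(name): name is "scene" or "top" or "wrist"; returns a dict with "img" (420x560x3 uint8, red, green, blue), "depth" (420x560 float32, m along the optical axis (not along the pixel's ray), 0 where there is no reading), "fx", "fy", "cx", "cy" (pixels), "world_from_camera" (4x4, takes a point from camera to world coordinates); the wrist camera has in their place "hand_eye" (4x4, takes a point from camera to tool coordinates, whose origin is the TCP and whose axes are the tool frame's). Camera axes: x right, y up, looking along -z (the intrinsics and any distortion apply to the point x, -y, -z); pixel columns grow to the right and rows downward; lengths in m; the calibration is good to about 2 mm. The wrist camera is an equidistant fisheye: a pixel r from the principal point sees the ray r / f radians off the axis. A picture is of the moment at which its call begins: read the wrist's pose just before it.
- sign_off(): hands the job in, once; it reports no verdict.
Trained networks look in a picture, given as the dict that the camera call returned (one of the last four; its "shot" number tells which), for a name from the list of things; names that differ only in an ending like _2 or _b are one class to them, and where a whole thing is asked for, a point or a joint stands for the part that bears it (a point fixed in the world has none). Each returns a list of dicts, best first, with "score" (0 to 1); they miss things now and then, are a little off and sometimes report something else, mostly with a low value. They report only what shows in the picture. A call takes as long as a camera call. They do not tell look-alikes from the thing itself.
- cut_out(picture, label): "region" (420x560 bool, what is visible of it) and "bbox" ([left, top, width, height] in pixels, round what is visible of it).
The state is a dict: "time": time; "qpos": joint angles; "dq": joint speeds; "joint_efforts": joint torques, N m; "eef_pos": TCP position; "tcp_rot": TCP orientation; "contact_force": force on the tool from outside, world axes, zero at the start; "wrist_torque": the same for the moment, N m; "opening": opening from 0.0 (shut) to 1.0 (fully open).
Only numpy, scipy, OpenCV 4.12 (cv2) and the standard library are available. Lean on these libraries where they do the work, as an engineer would, in place of code of your own. Each camera call takes 0.05 s, during which the arm holds its last target. There are 200 camera calls.

TASK

Get the carbide inserts on the rubber mat ready for the lathe: every one of them has to end up lying flat in the blue kit tray, one to a pocket, with its chip-breaker face up. The ones now lying with the plain ground face up must be turned in the turn-over tray: lay all of those together on the hinged leaf as they are, swing the leaf right over by its bar so that they tumble into the pan the other way up, lay the leaf back down, and then move them to the kit tray; the ones that already lie right go straight into it. Carbide edges chip, so pinch the inserts only lightly, and leave the other things on the bench where they are.

Things in the scene. Friction and masses are not known exactly. Their poses are not given: they have to be found in the camera images.
- insert0: One of up to six alike carbide inserts: square block 32 x 32 x 12 mm, 0.17 kg. Chip-breaker face: gold, dark square groove inside raised edges; the other (seat) face: plain ground bright metal. Origin at the centre, z out of the chip-breaker face (z down = to be turned over), x and y square to its sides. Starts flat on the mat. Brittle: grip at 20 to 30 N; over 45 N a finger chips it.
- insert1: One of up to six alike carbide inserts: square block 32 x 32 x 12 mm, 0.17 kg. Chip-breaker face: gold, dark square groove inside raised edges; the other (seat) face: plain ground bright metal. Origin at the centre, z out of the chip-breaker face (z down = to be turned over), x and y square to its sides. Starts flat on the mat. Brittle: grip at 20 to 30 N; over 45 N a finger chips it.
- insert2: One of up to six alike carbide inserts: square block 32 x 32 x 12 mm, 0.17 kg. Chip-breaker face: gold, dark square groove inside raised edges; the other (seat) face: plain ground bright metal. Origin at the centre, z out of the chip-breaker face (z down = to be turned over), x and y square to its sides. Starts flat on the mat. Brittle: grip at 20 to 30 N; over 45 N a finger chips it.
- insert3: One of up to six alike carbide inserts: square block 32 x 32 x 12 mm, 0.17 kg. Chip-breaker face: gold, dark square groove inside raised edges; the other (seat) face: plain ground bright metal. Origin at the centre, z out of the chip-breaker face (z down = to be turned over), x and y square to its sides. Starts flat on the mat. Brittle: grip at 20 to 30 N; over 45 N a finger chips it.
- insert4: One of up to six alike carbide inserts: square block 32 x 32 x 12 mm, 0.17 kg. Chip-breaker face: gold, dark square groove inside raised edges; the other (seat) face: plain ground bright metal. Origin at the centre, z out of the chip-breaker face (z down = to be turned over), x and y square to its sides. Starts flat on the mat. Brittle: grip at 20 to 30 N; over 45 N a finger chips it.
- insert5: One of up to six alike carbide inserts: square block 32 x 32 x 12 mm, 0.17 kg. Chip-breaker face: gold, dark square groove inside raised edges; the other (seat) face: plain ground bright metal. Origin at the centre, z out of the chip-breaker face (z down = to be turned over), x and y square to its sides. Starts flat on the mat. Brittle: grip at 20 to 30 N; over 45 N a finger chips it.
- turner: Turn-over tray, painted sheet steel, fixed to the bench: a hinged leaf on its -x side (towards the robot), a fixed receiving pan on its +x side. Origin under it, below the hinge; the hinge runs along its y, 35 mm above the bench.
- leaf_mid (a point): Middle of the floor of the aluminium leaf. When level, the floor is 35 mm above the bench, inside from 2 to 70 mm on the -x side of the hinge and 102 mm to either side in y; 11 mm lip along the hinge, 8 mm outer lip, 12 mm sides. As it is raised, inserts laid apart on it slide onto the hinge lip, stand on it near the upright and topple into the pan, other face up, near the end of the swing.
- pan_mid (a point): Middle of the pan's rubber floor, 29 mm above the bench, 43 mm on the +x side of the hinge; the pan is 82 mm by 210 mm (y) inside, walls to 35 mm above the bench. While raised, the leaf hangs over it.
- leaf (a joint): Angle of the leaf: 0 = lying level (stop), grows as its bar is lifted and swung over towards +x of the turn-over tray; 1.57 = upright, 2.2 = stop, leaning over the pan. Light damped hinge: at most 5 N at the bar; let go, it falls, damped, to the nearer stop.
- bar (a point): Middle of the leaf's bar handle: round bar of 10 mm diameter, 100 mm long along the turn-over tray's y. With the leaf level it stands 108 mm from the hinge on the -x side and 45 mm above the bench (10 mm above the leaf floor), with 31 mm of free space between it and the leaf's outer edge.
- hinge (a point): Point on the hinge axis in the middle of the turn-over tray; the axis runs along the turn-over tray's y.
- kit: Blue kit tray, 214 x 118 x 12 mm, fixed; origin at the centre of its underside, x along the length. Six square pockets, 43 mm wide and 4 mm deep (floor 8 mm above the bench), centres at x -66, 0, 66 mm and y -27, 27 mm.
- pocket0 (a point): Centre of the floor of pocket 0 of the kit tray, axes as the kit tray's.
- pocket1 (a point): Centre of the floor of pocket 1 of the kit tray, axes as the kit tray's.
- pocket2 (a point): Centre of the floor of pocket 2 of the kit tray, axes as the kit tray's.
- pocket3 (a point): Centre of the floor of pocket 3 of the kit tray, axes as the kit tray's.
- pocket4 (a point): Centre of the floor of pocket 4 of the kit tray, axes as the kit tray's.
- pocket5 (a point): Centre of the floor of pocket 5 of the kit tray, axes as the kit tray's.
- mat: Ribbed black rubber mat, 260 x 200 x 3 mm, fixed; origin at the centre of its underside. The inserts lie on it at the start, at least 20 mm apart along its x.
- tin: Open steel tin, 84 mm across, 85 mm tall, bystander; origin under its centre.
- funnel: Orange plastic funnel standing mouth down, 100 mm across, 100 mm tall, bystander; origin under its centre.
- carton: Open cardboard box 80 x 130 x 60 mm, bystander; origin under its centre.
There are look-alikes about, which are no part of the job. What is shaped like the insert1 but pink is not meant. What is shaped like the insert0 but red is not meant.

How it is judged:
By the outcome, as a careful person would: the job done as asked, in the order asked, and still so for the second after the job is handed in, with the robot touching nothing.
Of insert1, insert3, insert5 only 2 to 3 are there at a start; the rules pass over those that are not, and their reading is None.
Of insert0, insert2, insert4 only 2 to 3 are there at a start; the rules pass over those that are not, and their reading is None.
At some moment in a run one of insert0, insert1, insert2, insert3, insert4, insert5 may be knocked a few centimetres aside while the robot is not near it.
Once in a run the grip may slacken for a moment while it holds something.
It also fails if it takes over 210 s, if anything falls off the work surface, if the arm or the gripper's body presses on something with over 40 N, if the wrist force passes 120 N, or if a joint passes its speed limit or range.

## Working session

There is one attempt and no reset: what is moved stays moved. The work goes in short steps, Python scripts to look and compute and a shell command to move; the robot and the scene stay as the last step left them, time stands still between calls to the robot, and variables do not carry over. Pictures are saved under pics/ and viewed, about 12 in all and at most 16, crops included, and the job is handed in when it is done.

```bash
mkdir -p pics; ls
cat > h.py <<'E'
from plant import *
import numpy as np, cv2
from scipy.spatial.transform import Rotation as R
def save(p,name,crop=None,scale=1):
    im=cv2.cvtColor(p["img"],cv2.COLOR_RGB2BGR)
    if crop: l,t,r,b=crop; im=im[t:b,l:r]
    im=cv2.resize(im,None,fx=scale,fy=scale,interpolation=cv2.INTER_CUBIC); cv2.imwrite("pics/"+name,im)
def cloud(p):
    """world xyz per pixel for scene/top"""
    v,u=np.mgrid[0:420,0:560]; d=p["depth"]
    c=np.stack([(u-p["cx"])/p["fx"]*d,-(v-p["cy"])/p["fy"]*d,-d,np.ones_like(d)],-1)
    return (c@np.array(p["world_from_camera"]).T)[...,:3]
E
python3 - <<'E'
from h import *
s=get_state(); print({k:np.round(v,3) for k,v in s.items()})
p=read_camera("top"); save(p,"top0.png",scale=1.4)
print({k:(np.round(v,3) if k not in("img","depth") else v.shape) for k,v in p.items()})
X=cloud(p); np.save("X0.npy",X)
for n in ["insert0","turner","kit","mat","bar"]:
    for r in cut_out(p,n): 
        m=r["region"]&(p["depth"]>0); print(n,round(r["score"],2),r["bbox"],np.round(np.median(X[m],0),3), np.round(p["img"][m].mean(0)))
p=read_camera("scene"); save(p,"sc0.png",scale=1.4)
E
```

```text
pics
{'time': np.float64(0.0), 'qpos': array([ 1.16 ,  0.287,  1.578, -0.   ,  1.279, -0.15 ]), 'dq': array([ 0.   ,  0.002, -0.002,  0.   ,  0.001,  0.001]), 'joint_efforts': array([-0.0000e+00, -4.0597e+01, -2.9263e+01, -0.0000e+00,  6.0000e-03,
        0.0000e+00]), 'eef_pos': array([0.174, 0.652, 0.252]), 'tcp_rot': array([-0.431,  0.562,  0.43 ,  0.56 ]), 'contact_force': array([ 0.291, -1.175, -0.293]), 'wrist_torque': array([0.006, 0.013, 0.038]), 'opening': np.float64(1.0)}
{'img': (420, 560, 3), 'depth': (420, 560), 'fx': np.float64(387.151), 'fy': np.float64(387.151), 'cx': np.float64(277.83), 'cy': np.float64(213.368), 'world_from_camera': array([[ 0.013,  0.997, -0.079,  0.539],
       [-1.   ,  0.012, -0.01 , -0.064],
       [-0.009,  0.079,  0.997,  0.95 ],
       [ 0.   ,  0.   ,  0.   ,  1.   ]]), 'shot': np.int64(1)}
insert0 0.73 [341.2, 209.7, 12.9, 16.5] [ 0.606 -0.221  0.016] [163. 157. 154.]
insert0 0.73 [430.1, 189.2, 13.3, 12.6] [ 0.665 -0.441  0.013] [151. 107. 122.]
insert0 0.64 [381.7, 269.5, 9.5, 14.0] [ 0.471 -0.31   0.016] [157. 150. 146.]
insert0 0.63 [3
[... 210 characters left out ...]
32. 124.  76.]
insert0 0.59 [374.1, 149.8, 16.9, 12.7] [ 0.755 -0.308  0.013] [155. 110. 126.]
insert0 0.5 [367.9, 208.2, 15.7, 11.4] [ 0.614 -0.288  0.016] [128. 116.  72.]
turner 0.76 [212.0, 202.9, 102.1, 94.2] [ 0.541 -0.017  0.034] [103. 104. 109.]
turner 0.45 [117.5, 196.5, 64.5, 94.5] [0.535 0.26  0.012] [ 71. 110. 179.]
kit 0.81 [117.3, 195.4, 63.2, 95.4] [0.534 0.259 0.012] [ 71. 109. 178.]
mat 0.77 [317.1, 188.1, 96.1, 117.6] [ 0.536 -0.263  0.005] [35. 33. 31.]
mat 0.57 [213.6, 236.0, 92.4, 62.2] [ 0.499 -0.008  0.037] [169. 173. 185.]
mat 0.42 [113.8, 195.9, 67.6, 97.3] [0.534 0.259 0.012] [ 71. 110. 179.]
bar 0.7 [211.9, 237.3, 88.8, 59.3] [ 0.499 -0.007  0.037] [169. 172. 185.]
```

View pics/top0.png

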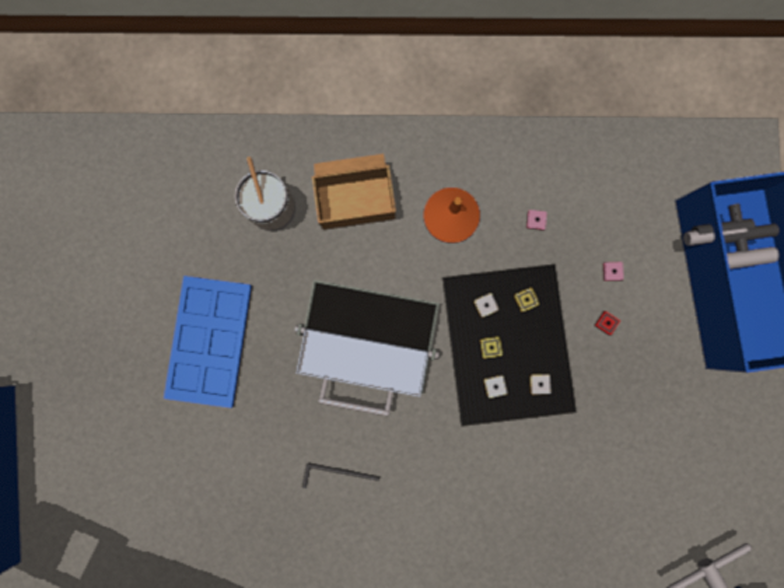

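View pics/sc0.png

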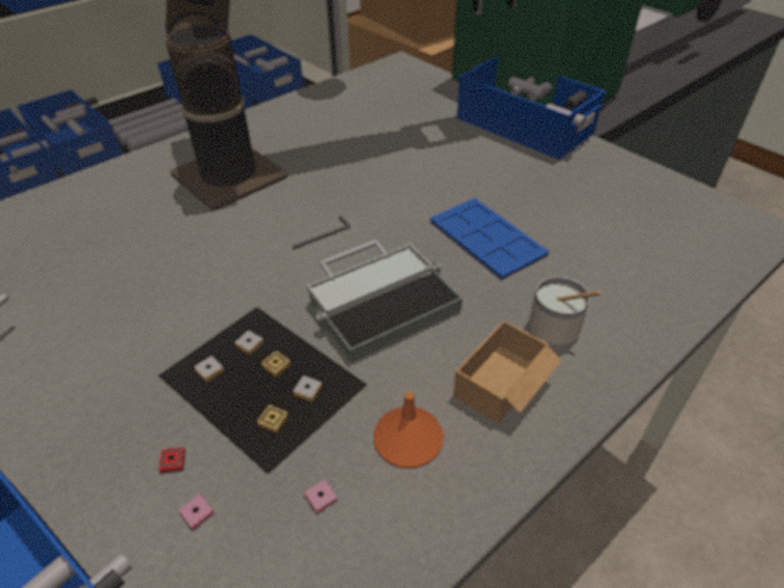

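Top view (1.4x scaled): three plain inserts on the mat at (485,304), (495,386), (540,384), and two gold at (527,300), (491,348). The turner is at (368,340), the kit at (208,342), and the pink and red decoys lie off the mat. The scene view agrees.

```bash
cat >> h.py <<'E'
def wcloud(p,s):
    v,u=np.mgrid[0:420,0:560]; f=p["fx"]; a=u-p["cx"]; b=(v-p["cy"])*p["fx"]/p["fy"]
    r=np.hypot(a,b)+1e-9; th=r/f; d=p["depth"]; t=np.tan(th)*d
    c=np.stack([a/r*t,-b/r*t,-d,np.ones_like(d)],-1)@np.array(p["hand_eye"]).T
    return c[...,:3]@R.from_quat(s["tcp_rot"]).as_matrix().T+s["eef_pos"]
def wr():
    s=get_state(); p=read_camera("wrist"); return p,wcloud(p,s),s
def go(xyz,jaw,s=None):
    """turn (rx) then shift, tool axes, to put TCP at xyz, pointing down, jaw axis at world angle jaw (mod pi)"""
    s=s or get_state(); M=R.from_quat(s["tcp_rot"]).as_matrix(); best=None
    for k in (0,1,-1,2,-2):
        a=jaw+k*np.pi; z=np.array([np.cos(a),np.sin(a),0]); x=np.array([0,0,-1.]); T=np.stack([x,np.cross(z,x),z],1)
        rv=R.from_matrix(M.T@T).as_rotvec()
        if best is None or np.linalg.norm(rv)<np.linalg.norm(best[0])-1e-6: best=(rv,T)
    d=best[1].T@(np.array(xyz)-s["eef_pos"])
    print("turn r",np.round(best[0],3),"| then dxyz",np.round(d,4),"| jaw now",round(np.arctan2(M[1,2],M[0,2]),3),"q6",round(s["qpos"][5],2),"y,z axes world",np.round(best[1][:2,1:].T,2).tolist())
E
python3 - <<'E'
import plant; print([n for n in dir(plant) if n[0]!="_"], getattr(plant,"nose_length",None))
from h import *
go([.5,-.25,.30],0); go([.5,-.25,.30],np.pi/2)
p,X,s=wr(); print(np.round(p["hand_eye"],3),p["fx"],p["cx"],p["cy"])
X0=np.load("X0.npy"); print("bench z",np.round(np.percentile(X0[330:400,250:400,2],[5,50,95]),4))
E
```

```text
['Unreachable', 'cut_out', 'get_state', 'nose_length', 'read_camera', 'sign_off'] 0.022
turn r [ 1.31e+00 -1.00e-03  0.00e+00] | then dxyz [-0.047 -0.902  0.326] | jaw now 1.31 q6 -0.15 y,z axes world [[-0.0, 1.0], [1.0, 0.0]]
turn r [-0.261 -0.001 -0.   ] | then dxyz [-0.047 -0.326 -0.902] | jaw now 1.31 q6 -0.15 y,z axes world [[-1.0, 0.0], [0.0, 1.0]]
[[ 0.     0.3   -0.954 -0.121]
 [-0.001  0.954  0.3    0.076]
 [ 1.     0.     0.001  0.   ]
 [ 0.     0.     0.     1.   ]] 325.19226210127806 278.869902863155 202.09730180359577
bench z [-0.0014  0.0013  0.0042]
```

```bash
python3 -m handwheel '[{"rx":-0.13,"dx":-0.01},{"rx":-0.13,"dx":-0.01},{"dy":-0.05,"dz":-0.05,"dx":-0.01},{"dy":-0.05,"dz":-0.05,"dx":-0.01},{"dy":-0.05,"dz":-0.05,"dx":-0.01},{"dy":-0.05,"dz":-0.05},{"dy":-0.05,"dz":-0.05},{"dy":-0.05,"dz":-0.05},{"dy":-0.026,"dz":-0.05},{"dz":-0.05},{}]'
python3 - <<'E'
from h import *
s=get_state(); go([.5,.25,.3],np.pi/2)
p,X,s=wr(); save(p,"w1.png",scale=1.4); np.savez("w1.npz",X=X,img=p["img"])
for r in cut_out(p,"kit"):
    m=r["region"]&(p["depth"]>0); print(round(r["score"],2),r["bbox"],np.round(np.median(X[m],0),4)); 
    P=X[m]; P=P[abs(P[:,2]-np.median(P[:,2]))<.006]; rc=cv2.minAreaRect((P[:,:2]*1000).astype(np.float32)); print(rc)
E
```

```text
turn r [-0.261 -0.    -0.   ] | then dxyz [-0.0469 -0.326  -0.4021] | jaw now 1.31 q6 -0.15 y,z axes world [[-1.0, 0.0], [0.0, 1.0]]
0.67 [103.8, 363.4, 47.7, 52.9] [0.4945 0.2718 0.0112]
((508.29376220703125, 260.620849609375), (82.27959442138672, 188.58905029296875), 44.84560775756836)
0.22 [0.0, 403.7, 9.0, 8.5] [ 0.6084 -0.2862  0.0147]
((610.0180053710938, -293.00140380859375), (20.71518325805664, 32.86051940917969), 25.27178955078125)$[0]: bad value
```

View pics/w1.png

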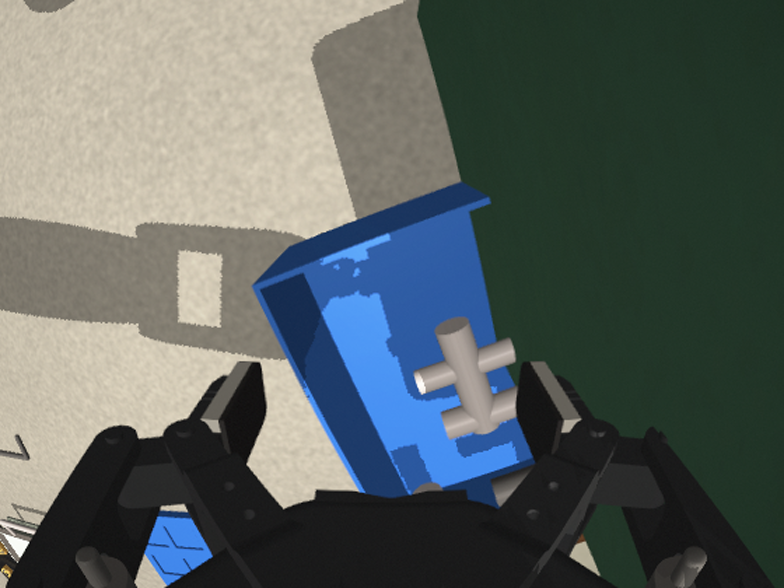

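The picture shows the left-hand bin; only a corner of the kit shows, at (175,550). The move was refused, so I'm testing the row format.

```bash
python3 -m handwheel '[{"dx":-0.01,"dy":0,"dz":0,"rx":-0.13,"ry":0,"rz":0,"fingers":-1}]'; python3 -m handwheel '[{"rx":-0.13,"dx":-0.01,"fingers":-1}]'
```

```text
time: 0.62
eef_pos: [0.1738, 0.6517, 0.2622]
tcp_rot: [-0.468, 0.532, 0.467, 0.53]
contact_force: [-0.3, -0.5, -0.5]
opening: 1.0$[0]: bad value
```

```bash
python3 -m handwheel '[{"dx":-0.01,"dy":0,"dz":0,"rx":-0.13,"ry":0,"rz":0,"fingers":-1},{"dx":-0.01,"dy":-0.05,"dz":-0.035,"rx":0,"ry":0,"rz":0,"fingers":-1},{"dx":-0.01,"dy":-0.05,"dz":-0.035,"rx":0,"ry":0,"rz":0,"fingers":-1},{"dx":-0.01,"dy":-0.05,"dz":-0.035,"rx":0,"ry":0,"rz":0,"fingers":-1},{"dx":0,"dy":-0.05,"dz":-0.035,"rx":0,"ry":0,"rz":0,"fingers":-1},{"dx":0,"dy":-0.05,"dz":-0.035,"rx":0,"ry":0,"rz":0,"fingers":-1},{"dx":0,"dy":-0.05,"dz":-0.035,"rx":0,"ry":0,"rz":0,"fingers":-1},{"dx":0,"dy":-0.025,"dz":-0.05,"rx":0,"ry":0,"rz":0,"fingers":-1},{"dx":0,"dy":0,"dz":-0.06,"rx":0,"ry":0,"rz":0,"fingers":-1},{"dx":0,"dy":0,"dz":-0.06,"rx":0,"ry":0,"rz":0,"fingers":-1},{"dx":0,"dy":0,"dz":0,"rx":0,"ry":0,"rz":0,"fingers":-1}]'
python3 - <<'E'
from h import *
p,X,s=wr(); save(p,"w1b.png",scale=1.4); np.savez("w1.npz",X=X,img=p["img"],d=p["depth"])
for n in["kit","turner"]:
  for r in cut_out(p,n):
    m=r["region"]&(p["depth"]>0); print(n,round(r["score"],2),r["bbox"],np.round(np.median(X[m],0),4)); 
    P=X[m]; P=P[abs(P[:,2]-np.median(P[:,2]))<.006]; rc=cv2.minAreaRect((P[:,:2]*1000).astype(np.float32)); print(rc)
E
```

```text
time: 2.0
eef_pos: [0.499, 0.2687, 0.3035]
tcp_rot: [-0.499, 0.501, 0.498, 0.501]
contact_force: [-0.5, 0.8, 1.0]
opening: 1.002
kit 0.86 [222.6, 104.8, 104.7, 161.9] [0.529  0.2586 0.0112]
((538.8619384765625, 257.9372253417969), (118.39012908935547, 216.1326904296875), 82.99984741210938)
turner 0.9 [21.0, 120.0, 138.4, 146.7] [0.5364 0.0027 0.0344]
((540.3040161132812, -17.48052978515625), (242.81497192382812, 181.5519561767578), 76.7537841796875)
```

View pics/w1b.png

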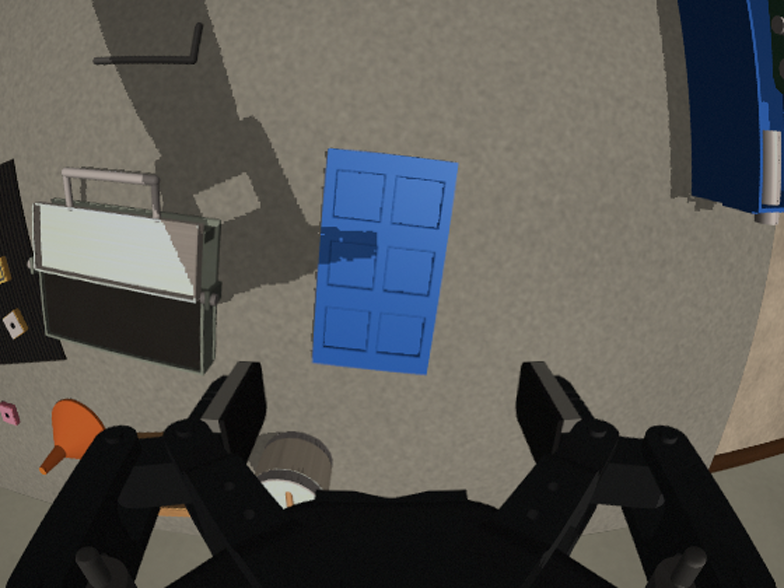

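The kit sits in full view at (385,262), with centre about (0.539, 0.258), size 118×216 (fits) and its long axis at −7°. The turner is at (128,270), with its leaf towards the robot. Next come closer looks at the turner and the mat.

```bash
python3 -m handwheel '[{"dx":0,"dy":0,"dz":-0.05,"rx":0,"ry":0,"rz":0,"fingers":-1},{"dx":0,"dy":0,"dz":-0.06,"rx":0,"ry":0,"rz":0,"fingers":-1},{"dx":0,"dy":0,"dz":-0.06,"rx":0,"ry":0,"rz":0,"fingers":-1},{"dx":0,"dy":0,"dz":-0.06,"rx":0,"ry":0,"rz":0,"fingers":-1},{"dx":0,"dy":0,"dz":-0.05,"rx":0,"ry":0,"rz":0,"fingers":-1},{"dx":0,"dy":0,"dz":0,"rx":0,"ry":0,"rz":0,"fingers":-1}]'
python3 - <<'E'
from h import *
p,X,s=wr(); save(p,"w2.png",scale=1.4); np.savez("w2.npz",X=X,img=p["img"],d=p["depth"])
for n in["kit","turner","bar"]:
  for r in cut_out(p,n)[:2]:
    m=r["region"]&(p["depth"]>0); print(n,round(r["score"],2),r["bbox"],np.round(np.median(X[m],0),4)); 
    P=X[m]; print(cv2.minAreaRect((P[abs(P[:,2]-np.median(P[:,2]))<.006][:,:2]*1000).astype(np.float32)), np.round(np.percentile(P[:,2],[2,20,50,80,98]),4))
E
python3 -m handwheel '[{"dx":0,"dy":0,"dz":-0.05,"rx":0,"ry":0,"rz":0,"fingers":-1},{"dx":0,"dy":0,"dz":-0.06,"rx":0,"ry":0,"rz":0,"fingers":-1},{"dx":0,"dy":0,"dz":-0.06,"rx":0,"ry":0,"rz":0,"fingers":-1},{"dx":0,"dy":0,"dz":-0.05,"rx":0,"ry":0,"rz":0,"fingers":-1},{"dx":0.05,"dy":0,"dz":-0.03,"rx":0,"ry":0,"rz":0,"fingers":-1},{"dx":0,"dy":0,"dz":0,"rx":0,"ry":0,"rz":0,"fingers":-1}]'
cat > ins.py <<'E'
from h import *
def inserts(p,X,n="insert0",min_score=.3):
    out=[]
    for r in cut_out(p,n):
        m=r["region"]&(p["depth"]>0)
        if r["score"]<min_score or m.sum()<30: continue
        P=X[m]; zt=np.percentile(P[:,2],80); T=P[abs(P[:,2]-zt)<.005]
        rc=cv2.minAreaRect((T[:,:2]*1000).astype(np.float32)); col=p["img"][m].mean(0)
        out.append((rc,zt,col)); print(round(r["score"],2),[round(v) for v in r["bbox"]],"c",np.round(rc[0],1),"size",np.round(rc[1],1),"ang",round(rc[2],1),"z",round(zt,4),"rgb",np.round(col),"sat",round(col[0]-col[2]))
    return out
E
python3 - <<'E'
from ins import *
p,X,s=wr(); save(p,"w3.png",scale=1.4); inserts(p,X)
E
```

```text
time: 2.9
eef_pos: [0.4991, -0.0095, 0.3035]
tcp_rot: [-0.499, 0.501, 0.499, 0.501]
contact_force: [1.2, 0.6, -1.1]
opening: 1.003
kit 0.59 [407.5, 111.9, 97.2, 149.2] [0.5328 0.2508 0.0108]
((538.7665405273438, 257.8860778808594), (120.35784149169922, 214.6949462890625), 83.08665466308594) [0.0045 0.0079 0.0108 0.0123 0.0135]
turner 0.76 [175.7, 101.1, 192.6, 169.6] [ 0.535  -0.0181  0.0346]
((538.94677734375, -18.0594482421875), (243.53565979003906, 179.7979278564453), 80.83975982666016) [0.0071 0.0292 0.0346 0.0361 0.0494]
turner 0.66 [406.1, 115.6, 98.9, 145.6] [0.5316 0.2508 0.0107]
((538.704833984375, 257.9464111328125), (121.08654022216797, 215.1712188720703), 82.8834228515625) [0.0014 0.0078 0.0107 0.0123 0.0135]
bar 0.66 [188.4, 102.6, 178.4, 112.6] [ 0.5014 -0.0108  0.0356]
((501.32208251953125, -10.279739379882812), (209.4368438720703, 100.38475036621094), 82.32962799072266) [0.0333 0.0347 0.0356 0.0399 0.0501]
time: 3.85
eef_pos: [0.4969, -0.2568, 0.2484]
tcp_rot: [-0.496, 0.501, 0.503, 0.5]
contact_force: [-0.6, 0.3, -0.5]
opening: 0.999
0.91 [210, 135, 36, 33] c [ 471.7 -314.9] size [32.1 32. ] ang 3.3 z 0.0158 rgb [147. 135. 124.] sat 22
0.76 [289, 244, 33, 29] c [ 605.  -223.5] size [31.4 31.8] ang 24.8 z 0.0157 rgb [203. 190. 174.] sat 29
0.74 [279, 127, 33, 39] c [ 467.2 -239. ] size [32.  32.3] ang 14.5 z 0.0158 rgb [225. 221. 210.] sat 15
0.68 [230, 338, 24, 13] c [ 748.  -310.9] size [29.3 16.1] ang 87.1 z 0.0125 rgb [196. 131. 145.] sat 50
0.65 [284, 190, 34, 30] c [ 533.3 -232. ] size [31.8 31.9] ang 8.0 z 0.016 rgb [187. 170. 102.] sat 85
0.61 [131, 284, 12, 13] c [ 655.9 -455.6] size [12.3 22.2] ang 48.8 z 0.0124 rgb [192. 129. 143.] sat 50
0.56 [231, 252, 35, 31] c [ 615.7 -292.8] size [32.3 32.3] ang 23.6 z 0.0159 rgb [176. 155.  92.] sat 84
0.55 [128, 221, 29, 32] c [ 577.4 -432.3] size [32.3 32.4] ang 56.2 z 0.0129 rgb [173.  68.  64.] sat 109
```

View pics/w2.png

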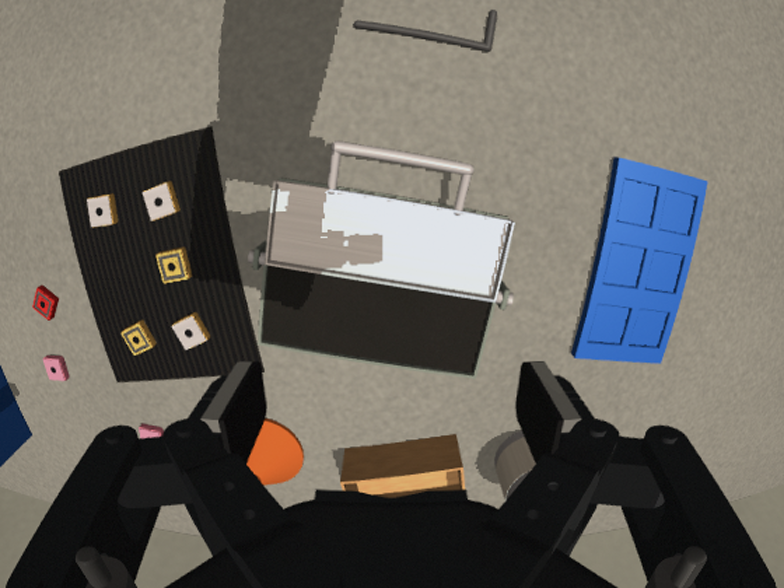

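View pics/w3.png

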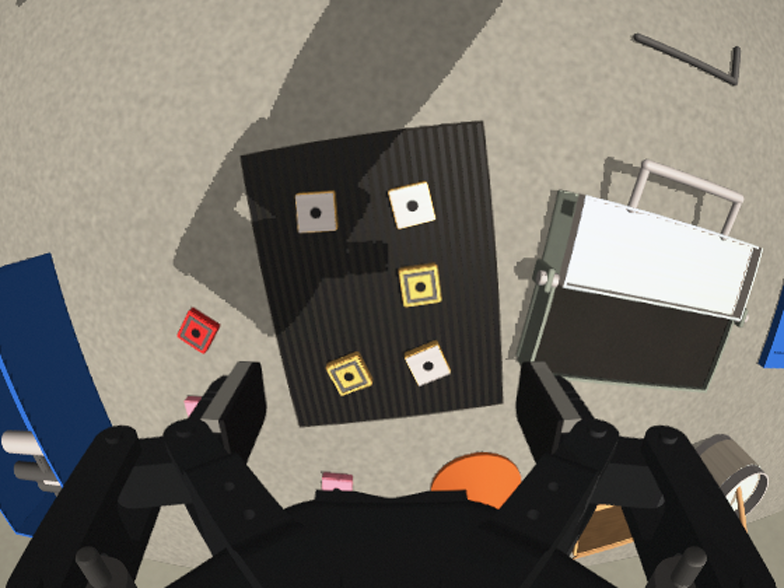

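Plain inserts show at (316,212), (412,205) and (428,365), gold ones at (420,287) and (348,376); all measure 32 mm at z≈0.016. Next I work out the turner geometry from the saved cloud.

Run:
```python
from h import *
f=np.load("w2.npz"); X,img,d=f["X"],f["img"].astype(int),f["d"]
reg=(abs(X[...,0]-.54)<.15)&(abs(X[...,1]+.02)<.16)&(d>0)
dark=reg&(img.sum(-1)<150)&(abs(X[...,2]-.029)<.003)
P=X[dark]; rc=cv2.minAreaRect((P[:,:2]*1000).astype(np.float32)); print("pan",len(P),rc,np.median(P[:,2]))
th=np.deg2rad(-7.5)
def loc(P,th): c,s=np.cos(th),np.sin(th); return np.stack([P[:,0]*c+P[:,1]*s,-P[:,0]*s+P[:,1]*c],1)
hi=reg&(X[...,2]>.044)&(X[...,2]<.056); P=X[hi]; 
n,lab,st,ce=cv2.connectedComponentsWithStats(hi.astype(np.uint8))
for i in range(1,n):
    if st[i,4]>25: Q=X[lab==i]; print("hi",st[i],np.round(Q.mean(0),4),cv2.minAreaRect((Q[:,:2]*1000).astype(np.float32)))
lf=reg&(abs(X[...,2]-.0355)<.003)&(img.sum(-1)>300)&(X[...,0]<.56)
n,lab,st,ce=cv2.connectedComponentsWithStats(cv2.erode(lf.astype(np.uint8),np.ones((3,3))))
i=1+st[1:,4].argmax(); Q=X[lab==i]; print("leaf",st[i],np.median(Q[:,2]),cv2.minAreaRect((Q[:,:2]*1000).astype(np.float32)))
```

```text
pan 8387 ((577.7327880859375, -26.043701171875), (225.44667053222656, 95.36263275146484), 79.67047119140625) 0.02924812495351725
hi [ 236  101  102   39 1039] [0.4355 0.0009 0.0487] ((442.26080322265625, -1.3153228759765625), (117.85746765136719, 27.92059326171875), 80.2242660522461)
hi [189 129 179  87 619] [ 0.5248 -0.018   0.0464] ((506.0223388671875, -12.422378540039062), (208.93017578125, 75.19244384765625), 79.94369506835938)
leaf [ 194  133  168   78 8274] 0.03526837852873807 ((506.5672607421875, -12.306289672851562), (202.58189392089844, 67.89436340332031), 80.04029083251953)
```

```bash
cat > tip.py <<'E'
from h import *
def tips():
    p,X,s=wr(); M=R.from_quat(s["tcp_rot"]).as_matrix(); T=(X-s["eef_pos"])@M
    m=(p["depth"]>0)&(abs(T[...,1])<.012)&(abs(T[...,2])<.06)&(T[...,0]>-.03)&(T[...,0]<.03)
    for sg in(-1,1):
        q=T[m&(T[...,2]*sg>0)]
        if len(q): print("tip x",np.round(np.percentile(q[:,0],[50,90,99]),4),"z range",np.round(np.percentile(q[:,2],[1,50,99]),4),len(q))
    print("opening",s["opening"])
E
python3 -c "from tip import *; tips()"
python3 -m handwheel '[{"dx":0,"dy":0,"dz":0,"rx":0,"ry":0,"rz":0,"fingers":-0.2},{"dx":0,"dy":0,"dz":0,"rx":0,"ry":0,"rz":0,"fingers":-0.2},{"dx":0,"dy":0,"dz":0,"rx":0,"ry":0,"rz":0,"fingers":-0.2}]' 25
python3 - <<'E'
from tip import *
tips(); 
for c,a in (((.4717,-.3149),93.3),((.4672,-.239),104.5),((.605,-.2235),114.8)): go([*c,.026],np.deg2rad(a))
E
```

```text
tip x [-0.014   0.0013  0.0072] z range [-0.0559 -0.0431 -0.0423] 2346
tip x [-0.014   0.0016  0.0073] z range [0.0422 0.043  0.0559] 2357
opening 1.0011988805034941
time: 4.38
eef_pos: [0.4986, -0.2577, 0.2542]
tcp_rot: [0.5, -0.5, -0.5, -0.5]
contact_force: [-0.5, -0.2, -0.5]
opening: 0.6
tip x [-0.0111  0.0086  0.0163] z range [-0.0515 -0.0282 -0.0254] 2457
tip x [-0.0109  0.0088  0.0163] z range [0.0253 0.0282 0.0508] 2476
opening 0.5996475741538603
turn r [-0.058 -0.001  0.001] | then dxyz [ 0.2279  0.03   -0.0554] | jaw now 1.57 q6 -2.23 y,z axes world [[-1.0, -0.06], [-0.06, 1.0]]
turn r [-0.253 -0.001  0.001] | then dxyz [0.2279 0.0256 0.0261] | jaw now 1.57 q6 -2.23 y,z axes world [[-0.97, -0.25], [-0.25, 0.97]]
turn r [-0.433 -0.001  0.001] | then dxyz [ 0.2279 -0.1111 -0.0135] | jaw now 1.57 q6 -2.23 y,z axes world [[-0.91, -0.42], [-0.42, 0.91]]
```

```bash
python3 -m handwheel '[{"dx":0,"dy":0,"dz":0,"rx":-0.058,"ry":0,"rz":0,"fingers":-0.2},{"dx":0.05,"dy":0.03,"dz":-0.0554,"rx":0,"ry":0,"rz":0,"fingers":-0.2},{"dx":0.06,"dy":0,"dz":0,"rx":0,"ry":0,"rz":0,"fingers":-0.2},{"dx":0.06,"dy":0,"dz":0,"rx":0,"ry":0,"rz":0,"fingers":-0.2},{"dx":0.04,"dy":0,"dz":0,"rx":0,"ry":0,"rz":0,"fingers":-0.2},{"dx":0.0179,"dy":0,"dz":0,"rx":0,"ry":0,"rz":0,"fingers":-0.2},{"dx":0,"dy":0,"dz":0,"rx":0,"ry":0,"rz":0,"fingers":-0.2}]' 25
python3 -m handwheel '[{"dx":0,"dy":0,"dz":0,"rx":0,"ry":0,"rz":0,"fingers":1},{"dx":0,"dy":0,"dz":0,"rx":0,"ry":0,"rz":0,"fingers":1},{"dx":0,"dy":0,"dz":0,"rx":0,"ry":0,"rz":0,"fingers":1},{"dx":0,"dy":0,"dz":0,"rx":0,"ry":0,"rz":0,"fingers":1}]' 25
python3 - <<'E'
from tip import *
tips(); s=get_state(); lm=np.array([.5066,-.0123]); ey=np.array([.1736,.9848])
for k in(-.06,0,.06): go([*(lm+k*ey),.10],np.deg2rad(80))
E
```

```text
time: 5.3
eef_pos: [0.4778, -0.3028, 0.0367]
tcp_rot: [0.514, -0.486, -0.514, -0.486]
contact_force: [0.0, -0.5, 0.0]
opening: 0.604
time: 5.8
eef_pos: [0.4777, -0.3025, 0.0371]
tcp_rot: [0.514, -0.485, -0.514, -0.485]
contact_force: [-0.5, -0.4, 1.5]
opening: -0.001
tip x [-0.002   0.0222  0.0232] z range [-0.0319 -0.0106 -0.    ] 3803
tip x [-0.0067  0.0224  0.0278] z range [0.0004 0.0107 0.0595] 3306
opening -0.0009239187124169816
turn r [ 0.232 -0.     0.001] | then dxyz [-0.0629  0.0219  0.2309] | jaw now 1.628 q6 -2.37 y,z axes world [[-0.98, 0.17], [0.17, 0.98]]
turn r [ 0.232 -0.     0.001] | then dxyz [-0.0629  0.0219  0.2909] | jaw now 1.628 q6 -2.37 y,z axes world [[-0.98, 0.17], [0.17, 0.98]]
turn r [ 0.232 -0.     0.001] | then dxyz [-0.0629  0.0219  0.3509] | jaw now 1.628 q6 -2.37 y,z axes world [[-0.98, 0.17], [0.17, 0.98]]
```

The combined shift in one row exceeded the cap, so it closed short and above the insert. Open, rise a little and re-look.

```bash
python3 -m handwheel '[{"dx":-0.05,"dy":0,"dz":0,"rx":0,"ry":0,"rz":0,"fingers":-0.2},{"dx":-0.05,"dy":0,"dz":0,"rx":0,"ry":0,"rz":0,"fingers":-0.2},{"dx":0,"dy":0,"dz":0,"rx":0,"ry":0,"rz":0,"fingers":-0.2}]' 25
python3 - <<'E'
from ins import *
p,X,s=wr(); o=inserts(p,X)
for rc,z,c in o:
    if abs(c[0]-c[2])<40: a=rc[2]+90; go([rc[0][0]/1000,rc[0][1]/1000,.026],np.deg2rad(a))
E
```

```text
time: 6.22
eef_pos: [0.48, -0.3047, 0.1421]
tcp_rot: [0.518, -0.485, -0.51, -0.485]
contact_force: [-0.4, -0.3, -0.2]
opening: 0.596
0.93 [262, 310, 43, 40] c [ 616.  -292.8] size [33.2 32.2] ang 23.7 z 0.0157 rgb [190. 172. 106.] sat 84
0.8 [126, 261, 40, 42] c [ 576.9 -432.3] size [31.9 32.1] ang 58.2 z 0.0128 rgb [193.  75.  71.] sat 122
0.79 [342, 241, 39, 36] c [ 532.4 -231.8] size [31.  32.2] ang 9.1 z 0.0158 rgb [194. 178. 112.] sat 83
0.79 [340, 162, 46, 48] c [ 466.7 -238.9] size [32.  32.1] ang 13.9 z 0.0157 rgb [230. 224. 213.] sat 17
turn r [-0.185 -0.001  0.001] | then dxyz [ 0.1111 -0.0046  0.0643] | jaw now 1.628 q6 -2.37 y,z axes world [[-0.97, -0.24], [-0.24, 0.97]]
```

```bash
cat >> ins.py <<'E'
def blob(X,c,zlo,zhi,r=.045,d=None):
    """minAreaRect of raised points round c"""
    m=(np.hypot(X[...,0]-c[0],X[...,1]-c[1])<r)&(X[...,2]>zlo)&(X[...,2]<zhi)
    n,lab,st,ce=cv2.connectedComponentsWithStats(m.astype(np.uint8))
    for i in range(1,n):
        if st[i,4]>60:
            Q=X[lab==i]; rc=cv2.minAreaRect((Q[:,:2]*1000).astype(np.float32)); print("blob",st[i,4],np.round(rc[0],1),np.round(rc[1],1),round(rc[2],1),"z",round(np.median(Q[:,2]),4))
E
python3 - <<'E'
from ins import *
p,X,s=wr(); save(p,"w4.png",(100,60,460,400),1.6); blob(X,(.4717,-.3149),.010,.02); blob(X,(.605,-.2235),.010,.02)
for a in (93.3,): go([.4717,-.3149,.026],np.deg2rad(a))
E
```

```text
blob 1610 [ 471.9 -315.8] [31.7 31.9] 3.5 z 0.0153
blob 101 [ 606.2 -237.7] [22.   6.7] 20.1 z 0.0149
turn r [-0.     0.001 -0.001] | then dxyz [ 0.1097  0.0059 -0.0127] | jaw now 1.628 q6 -2.37 y,z axes world [[-1.0, -0.06], [-0.06, 1.0]]
```

View pics/w4.png

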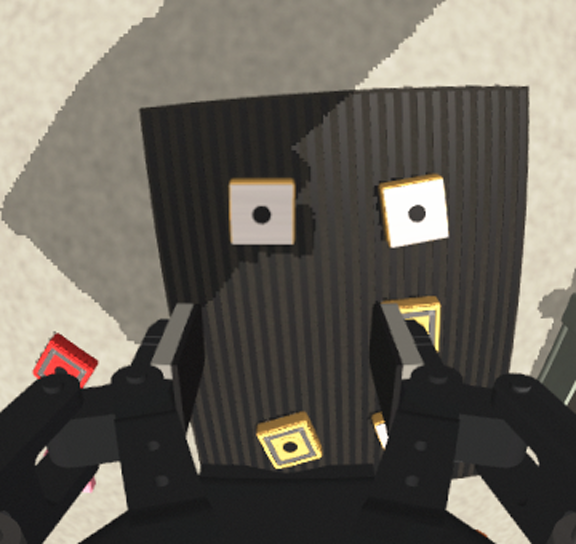

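Insert A is undisturbed at (262,212) in the crop, and the blob fit gives (471.9, −315.8). Grip it.

```bash
python3 -m handwheel '[{"dx":0.03,"dy":0.006,"dz":-0.013,"rx":0,"ry":0,"rz":0,"fingers":-0.2},{"dx":0.04,"dy":0,"dz":0,"rx":0,"ry":0,"rz":0,"fingers":-0.2},{"dx":0.03,"dy":0,"dz":0,"rx":0,"ry":0,"rz":0,"fingers":-0.2},{"dx":0.01,"dy":0,"dz":0,"rx":0,"ry":0,"rz":0,"fingers":-0.2},{"dx":0,"dy":0,"dz":0,"rx":0,"ry":0,"rz":0,"fingers":-0.2},{"dx":0,"dy":0,"dz":0,"rx":0,"ry":0,"rz":0,"fingers":1},{"dx":0,"dy":0,"dz":0,"rx":0,"ry":0,"rz":0,"fingers":1},{"dx":0,"dy":0,"dz":0,"rx":0,"ry":0,"rz":0,"fingers":1}]' 25
python3 - <<'E'
from tip import *
tips(); lm=np.array([.5066,-.0123]); ey=np.array([.1736,.9848])
go([*(lm-.06*ey),.059],np.deg2rad(80))
E
```

```text
time: 7.38
eef_pos: [0.473, -0.3164, 0.0279]
tcp_rot: [0.515, -0.485, -0.513, -0.485]
contact_force: [0.5, 0.6, 1.6]
opening: 0.368
tip x [0.0127 0.025  0.0279] z range [-0.0591 -0.0234 -0.0005] 6363
tip x [0.0128 0.0249 0.0256] z range [0.0009 0.0242 0.0594] 6454
opening 0.36811079409342307
turn r [ 0.232 -0.002  0.002] | then dxyz [-0.0311  0.0197  0.2453] | jaw now 1.628 q6 -2.4 y,z axes world [[-0.98, 0.17], [0.17, 0.98]]
```

```bash
python3 -m handwheel '[{"dx":-0.04,"dy":0,"dz":0,"rx":0,"ry":0,"rz":0,"fingers":1},{"dx":-0.04,"dy":0,"dz":0,"rx":0.116,"ry":0,"rz":0,"fingers":1},{"dx":0,"dy":0,"dz":0,"rx":0.116,"ry":0,"rz":0,"fingers":1},{"dx":0,"dy":0.01,"dz":0.04,"rx":0,"ry":0,"rz":0,"fingers":1},{"dx":0,"dy":0.01,"dz":0.05,"rx":0,"ry":0,"rz":0,"fingers":1},{"dx":0,"dy":0,"dz":0.05,"rx":0,"ry":0,"rz":0,"fingers":1},{"dx":0,"dy":0,"dz":0.05,"rx":0,"ry":0,"rz":0,"fingers":1},{"dx":0,"dy":0,"dz":0.04,"rx":0,"ry":0,"rz":0,"fingers":1},{"dx":0,"dy":0,"dz":0.015,"rx":0,"ry":0,"rz":0,"fingers":1},{"dx":0,"dy":0,"dz":0,"rx":0,"ry":0,"rz":0,"fingers":1}]' 25
python3 - <<'E'
from h import *
s=get_state(); print(s["opening"]); lm=np.array([.5066,-.0123]); ey=np.array([.1736,.9848])
go([*(lm-.06*ey),.0605],np.deg2rad(80))
E
```

```text
time: 8.68
eef_pos: [0.495, -0.0706, 0.1063]
tcp_rot: [-0.455, 0.542, 0.455, 0.541]
contact_force: [-0.4, 0.5, -0.4]
opening: 0.364
0.3639151009242003
turn r [ 0.002 -0.    -0.   ] | then dxyz [ 0.0458 -0.0014 -0.0006] | jaw now 1.398 q6 -1.74 y,z axes world [[-0.98, 0.17], [0.17, 0.98]]
```

```bash
python3 -m handwheel '[{"dx":0.025,"dy":-0.0014,"dz":0,"rx":0,"ry":0,"rz":0,"fingers":1},{"dx":0.015,"dy":0,"dz":0,"rx":0,"ry":0,"rz":0,"fingers":1},{"dx":0.0055,"dy":0,"dz":0,"rx":0,"ry":0,"rz":0,"fingers":1},{"dx":0,"dy":0,"dz":0,"rx":0,"ry":0,"rz":0,"fingers":1},{"dx":0,"dy":0,"dz":0,"rx":0,"ry":0,"rz":0,"fingers":-0.04},{"dx":0,"dy":0,"dz":0,"rx":0,"ry":0,"rz":0,"fingers":-0.04},{"dx":-0.02,"dy":0,"dz":0,"rx":0,"ry":0,"rz":0,"fingers":-0.04},{"dx":-0.05,"dy":0,"dz":0,"rx":0,"ry":0,"rz":0,"fingers":-0.2},{"dx":0,"dy":0,"dz":0,"rx":0,"ry":0,"rz":0,"fingers":-0.2}]' 25
python3 - <<'E'
from ins import *
p,X,s=wr(); print("leaf:"); blob(X,(.496,-.071),.043,.055); print("mat:"); inserts(p,X); blob(X,(.467,-.239),.010,.02)
go([.4668,-.239,.026],np.deg2rad(104.2))
E
```

```text
time: 9.8
eef_pos: [0.4998, -0.0723, 0.1361]
tcp_rot: [-0.458, 0.54, 0.451, 0.544]
contact_force: [0.1, 0.0, -0.6]
opening: 0.6
leaf:
blob 73 [459.9 -64.9] [21.7  1.6] 80.2 z 0.0435
blob 2077 [495.9 -71.9] [32.  32.1] 80.2 z 0.0472
blob 141 [ 488.5 -113.8] [ 2.5 29.3] 79.8 z 0.047
blob 377 [530.7 -77.3] [57.7  3.8] 80.1 z 0.0458
mat:
0.9 [98, 244, 44, 35] c [ 532.3 -230.1] size [31.3 32.9] ang 7.9 z 0.0158 rgb [141. 118.  69.] sat 72
0.76 [28, 344, 25, 23] c [ 665.9 -443.7] size [32.8 34.7] ang 5.9 z 0.0126 rgb [167. 108. 119.] sat 48
0.7 [123, 398, 23, 11] c [ 745.4 -314.3] size [16.2 36.1] ang 31.0 z 0.0124 rgb [163. 100. 112.] sat 51
0.6 [72, 169, 41, 49] c [ 466.7 -238.3] size [32.3 33.2] ang 13.2 z 0.0157 rgb [181. 166. 148.] sat 32
0.59 [2, 288, 21, 30] c [ 577.6 -431.4] size [32.2 32.9] ang 55.1 z 0.0128 rgb [140.  44.  41.] sat 98
0.57 [83, 312, 19, 18] c [ 602.9 -299.5] size [ 3.3 31.2] ang 24.9 z 0.0153 rgb [138. 110.  56.] sat 83
blob 1073 [ 466.8 -238.4] [32.7 33.2] 14.0 z 0.0152
turn r [-0.423 -0.001  0.002] | then dxyz [ 0.1059  0.0703 -0.1552] | jaw now 1.396 q6 -1.74 y,z axes world [[-0.97, -0.25], [-0.25, 0.97]]
```

```bash
python3 -m handwheel '[{"dx":0,"dy":0,"dz":0,"rx":-0.141,"ry":0,"rz":0,"fingers":-0.2},{"dx":0,"dy":0,"dz":0,"rx":-0.141,"ry":0,"rz":0,"fingers":-0.2},{"dx":0,"dy":0,"dz":0,"rx":-0.141,"ry":0,"rz":0,"fingers":-0.2},{"dx":0,"dy":0.02,"dz":-0.04,"rx":0,"ry":0,"rz":0,"fingers":-0.2},{"dx":0,"dy":0.02,"dz":-0.045,"rx":0,"ry":0,"rz":0,"fingers":-0.2},{"dx":0,"dy":0.02,"dz":-0.045,"rx":0,"ry":0,"rz":0,"fingers":-0.2},{"dx":0.03,"dy":0.01,"dz":-0.025,"rx":0,"ry":0,"rz":0,"fingers":-0.2},{"dx":0.03,"dy":0,"dz":0,"rx":0,"ry":0,"rz":0,"fingers":-0.2},{"dx":0,"dy":0,"dz":0,"rx":0,"ry":0,"rz":0,"fingers":-0.2}]' 25
python3 - <<'E'
from ins import *
p,X,s=wr(); blob(X,(.467,-.239),.010,.02)
go([.4668,-.2387,.026],np.deg2rad(104.0))
E
```

```text
time: 11.02
eef_pos: [0.4638, -0.2369, 0.067]
tcp_rot: [-0.555, 0.434, 0.561, 0.435]
contact_force: [-1.0, 0.4, -0.9]
opening: 0.598
blob 2760 [ 466.8 -238.9] [32.1 32.1] 14.0 z 0.0151
turn r [ 0.004  0.004 -0.003] | then dxyz [ 0.0429 -0.0013 -0.0015] | jaw now 1.819 q6 -2.49 y,z axes world [[-0.97, -0.24], [-0.24, 0.97]]
```

```bash
python3 -m handwheel '[{"dx":0.025,"dy":-0.0015,"dz":-0.0015,"rx":0,"ry":0,"rz":0,"fingers":-0.2},{"dx":0.0175,"dy":0,"dz":0,"rx":0,"ry":0,"rz":0,"fingers":-0.2},{"dx":0,"dy":0,"dz":0,"rx":0,"ry":0,"rz":0,"fingers":-0.2},{"dx":0,"dy":0,"dz":0,"rx":0,"ry":0,"rz":0,"fingers":1},{"dx":0,"dy":0,"dz":0,"rx":0,"ry":0,"rz":0,"fingers":1},{"dx":0,"dy":0,"dz":0,"rx":0,"ry":0,"rz":0,"fingers":1},{"dx":-0.04,"dy":0,"dz":0,"rx":0,"ry":0,"rz":0,"fingers":1},{"dx":-0.045,"dy":0,"dz":0,"rx":0,"ry":0,"rz":0,"fingers":1},{"dx":0,"dy":0,"dz":0,"rx":0.14,"ry":0,"rz":0,"fingers":1},{"dx":0,"dy":0,"dz":0,"rx":0.14,"ry":0,"rz":0,"fingers":1},{"dx":0,"dy":0,"dz":0,"rx":0.14,"ry":0,"rz":0,"fingers":1}]' 25
python3 - <<'E'
from h import *
lm=np.array([.5066,-.0123]); ey=np.array([.1736,.9848])
go([*lm,.06],np.deg2rad(80)); go([*(lm+.06*ey),.06],np.deg2rad(80))
E
```

```text
time: 12.45
eef_pos: [0.4682, -0.2396, 0.1135]
tcp_rot: [-0.454, 0.542, 0.454, 0.542]
contact_force: [-0.3, 0.6, -1.4]
opening: 0.364
turn r [-0.002  0.    -0.   ] | then dxyz [0.0535 0.0017 0.2305] | jaw now 1.394 q6 -2.06 y,z axes world [[-0.98, 0.17], [0.17, 0.98]]
turn r [-0.002  0.    -0.   ] | then dxyz [0.0535 0.0017 0.2905] | jaw now 1.394 q6 -2.06 y,z axes world [[-0.98, 0.17], [0.17, 0.98]]
```

```bash
python3 -m handwheel '[{"dx":0,"dy":0,"dz":0.04,"rx":0,"ry":0,"rz":0,"fingers":1},{"dx":0,"dy":0,"dz":0.055,"rx":0,"ry":0,"rz":0,"fingers":1},{"dx":0,"dy":0,"dz":0.055,"rx":0,"ry":0,"rz":0,"fingers":1},{"dx":0,"dy":0,"dz":0.055,"rx":0,"ry":0,"rz":0,"fingers":1},{"dx":0,"dy":0,"dz":0.05,"rx":0,"ry":0,"rz":0,"fingers":1},{"dx":0,"dy":0.0017,"dz":0.035,"rx":0,"ry":0,"rz":0,"fingers":1},{"dx":0,"dy":0,"dz":0,"rx":0,"ry":0,"rz":0,"fingers":1},{"dx":0.025,"dy":0,"dz":0,"rx":0,"ry":0,"rz":0,"fingers":1},{"dx":0.015,"dy":0,"dz":0,"rx":0,"ry":0,"rz":0,"fingers":1},{"dx":0,"dy":0,"dz":0,"rx":0,"ry":0,"rz":0,"fingers":1}]' 25
python3 - <<'E'
from h import *
lm=np.array([.5066,-.0123]); ey=np.array([.1736,.9848])
go([*(lm+.06*ey),.06],np.deg2rad(80))
E
```

```text
time: 13.7
eef_pos: [0.515, 0.0457, 0.0719]
tcp_rot: [-0.454, 0.542, 0.456, 0.54]
contact_force: [0.6, -0.7, -1.1]
opening: 0.364
turn r [ 0.002 -0.    -0.004] | then dxyz [ 0.0119 -0.0018  0.0014] | jaw now 1.398 q6 -1.51 y,z axes world [[-0.98, 0.17], [0.17, 0.98]]
```

Release, lift, and return towards insert C, with a stop over the mat.

```bash
python3 -m handwheel '[{"dx":0.008,"dy":-0.0018,"dz":0.0014,"rx":0,"ry":0,"rz":0,"fingers":1},{"dx":0.004,"dy":0,"dz":0,"rx":0,"ry":0,"rz":0,"fingers":1},{"dx":0,"dy":0,"dz":0,"rx":0,"ry":0,"rz":0,"fingers":1},{"dx":0,"dy":0,"dz":0,"rx":0,"ry":0,"rz":0,"fingers":-0.04},{"dx":0,"dy":0,"dz":0,"rx":0,"ry":0,"rz":0,"fingers":-0.04},{"dx":-0.02,"dy":0,"dz":0,"rx":0,"ry":0,"rz":0,"fingers":-0.04},{"dx":-0.05,"dy":0,"dz":0,"rx":0,"ry":0,"rz":0,"fingers":-0.04},{"dx":0,"dy":0,"dz":0,"rx":0,"ry":0,"rz":0,"fingers":-0.2}]' 25
python3 - <<'E'
from ins import *
p,X,s=wr(); blob(X,(.517,.047),.044,.055)
go([.58,-.2235,.10],np.deg2rad(114.5))
E
```

```text
time: 14.7
eef_pos: [0.5218, 0.0471, 0.1365]
tcp_rot: [-0.458, 0.538, 0.453, 0.544]
contact_force: [0.7, 0.4, 0.3]
opening: 0.601
blob 2038 [516.6  47.3] [32.1 31.7] 80.9 z 0.0472
blob 143 [524.3  89.1] [ 2.2 31.1] 80.4 z 0.0471
blob 322 [551.3  41.1] [59.   3.3] 80.6 z 0.0459
turn r [-0.599 -0.001  0.005] | then dxyz [ 0.0341  0.0578 -0.2712] | jaw now 1.399 q6 -1.5 y,z axes world [[-0.91, -0.41], [-0.41, 0.91]]
```

```bash
python3 -m handwheel '[{"dx":0,"dy":0,"dz":0,"rx":-0.15,"ry":0,"rz":0,"fingers":-0.2},{"dx":0,"dy":0,"dz":0,"rx":-0.15,"ry":0,"rz":0,"fingers":-0.2},{"dx":0,"dy":0,"dz":0,"rx":-0.15,"ry":0,"rz":0,"fingers":-0.2},{"dx":0,"dy":0,"dz":0,"rx":-0.15,"ry":0,"rz":0,"fingers":-0.2},{"dx":0,"dy":0.01,"dz":-0.04,"rx":0,"ry":0,"rz":0,"fingers":-0.2},{"dx":0,"dy":0.01,"dz":-0.05,"rx":0,"ry":0,"rz":0,"fingers":-0.2},{"dx":0,"dy":0.01,"dz":-0.05,"rx":0,"ry":0,"rz":0,"fingers":-0.2},{"dx":0,"dy":0.01,"dz":-0.05,"rx":0,"ry":0,"rz":0,"fingers":-0.2},{"dx":0,"dy":0.01,"dz":-0.05,"rx":0,"ry":0,"rz":0,"fingers":-0.2},{"dx":0.03,"dy":0.01,"dz":-0.03,"rx":0,"ry":0,"rz":0,"fingers":-0.2},{"dx":0,"dy":0,"dz":0,"rx":0,"ry":0,"rz":0,"fingers":-0.2}]' 25
python3 - <<'E'
from ins import *
p,X,s=wr(); inserts(p,X); blob(X,(.605,-.2235),.010,.02)
go([.605,-.2235,.026],np.deg2rad(114.7))
E
```

```text
time: 16.12
eef_pos: [0.5735, -0.224, 0.0971]
tcp_rot: [-0.591, 0.383, 0.597, 0.383]
contact_force: [0.3, 1.0, -0.7]
opening: 0.596
0.94 [15, 87, 44, 55] c [ 577.1 -431.5] size [32.6 32.9] ang 56.3 z 0.0128 rgb [168.  61.  57.] sat 111
0.91 [265, 131, 63, 62] c [ 533.7 -231.5] size [32.2 32.4] ang 8.9 z 0.0159 rgb [148. 119.  71.] sat 77
0.7 [491, 190, 53, 61] c [496.1 -72.4] size [33.8 32.2] ang 79.8 z 0.0474 rgb [196. 181. 162.] sat 34
0.64 [0, 186, 27, 46] c [ 666.6 -443. ] size [31.7 30.3] ang 2.5 z 0.0126 rgb [196. 134. 150.] sat 46
0.6 [141, 210, 49, 47] c [ 615.7 -292.5] size [31.9 31.9] ang 23.9 z 0.0158 rgb [138. 108.  64.] sat 74
0.55 [239, 235, 46, 42] c [ 605.5 -223.7] size [32.6 31.7] ang 23.7 z 0.0157 rgb [217. 206. 192.] sat 26
blob 1894 [ 605.5 -223.7] [32.4 31.9] 24.3 z 0.0151
turn r [-0.004  0.003 -0.002] | then dxyz [ 0.0738 -0.0269 -0.0135] | jaw now 1.998 q6 -2.53 y,z axes world [[-0.91, -0.42], [-0.42, 0.91]]
```

```bash
python3 -m handwheel '[{"dx":0,"dy":-0.0273,"dz":-0.0138,"rx":0,"ry":0,"rz":0,"fingers":-0.2},{"dx":0.04,"dy":0,"dz":0,"rx":0,"ry":0,"rz":0,"fingers":-0.2},{"dx":0.025,"dy":0,"dz":0,"rx":0,"ry":0,"rz":0,"fingers":-0.2},{"dx":0.008,"dy":0,"dz":0,"rx":0,"ry":0,"rz":0,"fingers":-0.2},{"dx":0,"dy":0,"dz":0,"rx":0,"ry":0,"rz":0,"fingers":-0.2}]' 25
python3 -m handwheel '[{"dx":0,"dy":0,"dz":0,"rx":0,"ry":0,"rz":0,"fingers":1},{"dx":0,"dy":0,"dz":0,"rx":0,"ry":0,"rz":0,"fingers":1},{"dx":0,"dy":0,"dz":0,"rx":0,"ry":0,"rz":0,"fingers":1},{"dx":-0.04,"dy":0,"dz":0,"rx":0,"ry":0,"rz":0,"fingers":1},{"dx":-0.045,"dy":0,"dz":0,"rx":0,"ry":0,"rz":0,"fingers":1},{"dx":0,"dy":0,"dz":0,"rx":0.15,"ry":0,"rz":0,"fingers":1},{"dx":0,"dy":0,"dz":0,"rx":0.15,"ry":0,"rz":0,"fingers":1},{"dx":0,"dy":0,"dz":0,"rx":0.15,"ry":0,"rz":0,"fingers":1},{"dx":0,"dy":0,"dz":0,"rx":0.15,"ry":0,"rz":0,"fingers":1}]' 25
python3 - <<'E'
from h import *
lm=np.array([.5066,-.0123])
go([*lm,.06],np.deg2rad(80))
E
```

```text
time: 16.85
eef_pos: [0.6068, -0.2236, 0.029]
tcp_rot: [0.595, -0.382, -0.595, -0.382]
contact_force: [0.5, 0.3, -0.4]
opening: 0.603
time: 17.98
eef_pos: [0.6058, -0.2243, 0.1126]
tcp_rot: [-0.453, 0.542, 0.454, 0.542]
contact_force: [-0.2, 0.1, -2.5]
opening: 0.36
turn r [-0.002  0.    -0.002] | then dxyz [0.0526 0.1345 0.1915] | jaw now 1.394 q6 -1.91 y,z axes world [[-0.98, 0.17], [0.17, 0.98]]
```

```bash
python3 -m handwheel '[{"dx":0,"dy":0.025,"dz":0.035,"rx":0,"ry":0,"rz":0,"fingers":1},{"dx":0,"dy":0.03,"dz":0.042,"rx":0,"ry":0,"rz":0,"fingers":1},{"dx":0,"dy":0.03,"dz":0.042,"rx":0,"ry":0,"rz":0,"fingers":1},{"dx":0,"dy":0.03,"dz":0.042,"rx":0,"ry":0,"rz":0,"fingers":1},{"dx":0,"dy":0.0195,"dz":0.0305,"rx":0,"ry":0,"rz":0,"fingers":1},{"dx":0,"dy":0,"dz":0,"rx":0,"ry":0,"rz":0,"fingers":1},{"dx":0.025,"dy":0,"dz":0,"rx":0,"ry":0,"rz":0,"fingers":1},{"dx":0.015,"dy":0,"dz":0,"rx":0,"ry":0,"rz":0,"fingers":1},{"dx":0,"dy":0,"dz":0,"rx":0,"ry":0,"rz":0,"fingers":1}]' 25
python3 - <<'E'
from h import *
lm=np.array([.5066,-.0123]); ey=np.array([.1736,.9848])
go([*lm,.06],np.deg2rad(80))
E
```

```text
time: 19.1
eef_pos: [0.5057, -0.0131, 0.0719]
tcp_rot: [-0.454, 0.542, 0.456, 0.54]
contact_force: [0.0, 0.3, -1.7]
opening: 0.364
turn r [ 0.002  0.    -0.004] | then dxyz [ 0.0119 -0.0007  0.001 ] | jaw now 1.398 q6 -1.62 y,z axes world [[-0.98, 0.17], [0.17, 0.98]]
```

```bash
python3 -m handwheel '[{"dx":0.008,"dy":-0.0007,"dz":0.001,"rx":0,"ry":0,"rz":0,"fingers":1},{"dx":0.004,"dy":0,"dz":0,"rx":0,"ry":0,"rz":0,"fingers":1},{"dx":0,"dy":0,"dz":0,"rx":0,"ry":0,"rz":0,"fingers":1},{"dx":0,"dy":0,"dz":0,"rx":0,"ry":0,"rz":0,"fingers":-0.04},{"dx":0,"dy":0,"dz":0,"rx":0,"ry":0,"rz":0,"fingers":-0.04},{"dx":-0.02,"dy":0,"dz":0,"rx":0,"ry":0,"rz":0,"fingers":-0.04},{"dx":-0.055,"dy":0,"dz":0,"rx":0,"ry":0,"rz":0,"fingers":-0.04},{"dx":-0.045,"dy":0,"dz":0,"rx":0,"ry":0,"rz":0,"fingers":-0.04},{"dx":0,"dy":0,"dz":0,"rx":0.15,"ry":0,"rz":0,"fingers":0.4},{"dx":0,"dy":0,"dz":0,"rx":0.15,"ry":0,"rz":0,"fingers":0.4},{"dx":0,"dy":0,"dz":0,"rx":0.15,"ry":0,"rz":0,"fingers":0.4},{"dx":0,"dy":0,"dz":0,"rx":0.15,"ry":0,"rz":0,"fingers":0.4}]' 25
python3 -m handwheel '[{"dx":0,"dy":0,"dz":0,"rx":0.15,"ry":0,"rz":0,"fingers":0.4},{"dx":0,"dy":0,"dz":0,"rx":0.15,"ry":0,"rz":0,"fingers":0.4},{"dx":0,"dy":0,"dz":0,"rx":0.15,"ry":0,"rz":0,"fingers":0.4},{"dx":0,"dy":0,"dz":0,"rx":0.15,"ry":0,"rz":0,"fingers":0.4},{"dx":0,"dy":0,"dz":0,"rx":0.15,"ry":0,"rz":0,"fingers":0.4},{"dx":0,"dy":0,"dz":0,"rx":0.15,"ry":0,"rz":0,"fingers":0.4},{"dx":0,"dy":0,"dz":0,"rx":0.07,"ry":0,"rz":0,"fingers":0.4},{"dx":0,"dy":0,"dz":0,"rx":0,"ry":0,"rz":0,"fingers":0.4}]' 25
python3 - <<'E'
from ins import *
p,X,s=wr(); save(p,"w5.png",scale=1.4)
go([.4357,.0002,.055],np.deg2rad(-10)); go([.4357,.0002,.10],np.deg2rad(-10))
for c in((.496,-.072),(.507,-.0125),(.5166,.0473)): blob(X,c,.044,.055,.03)
blob(X,(.4357,.0),.043,.056,.07)
E
```

```text
time: 20.6
eef_pos: [0.5076, -0.0118, 0.1815]
tcp_rot: [-0.273, 0.652, 0.273, 0.652]
contact_force: [0.3, -0.2, -1.2]
opening: 0.298
time: 21.6
eef_pos: [0.5076, -0.0118, 0.1815]
tcp_rot: [0.06, 0.705, -0.06, 0.705]
contact_force: [0.4, 0.6, 0.2]
opening: 0.3
turn r [ 0.005  0.    -0.   ] | then dxyz [ 0.1265 -0.0006 -0.0729] | jaw now -0.17 q6 -0.05 y,z axes world [[0.17, 0.98], [0.98, -0.17]]
turn r [ 0.005  0.    -0.   ] | then dxyz [ 0.0815 -0.0006 -0.0729] | jaw now -0.17 q6 -0.05 y,z axes world [[0.17, 0.98], [0.98, -0.17]]
blob 1144 [496.  -70.8] [32.6 31.4] 81.3 z 0.0471
blob 1411 [507.5 -11.5] [31.2 31.9] 80.5 z 0.0472
blob 1580 [517.1  47.6] [30.3 31.7] 80.1 z 0.0471
blob 1892 [444.3  -1.1] [119.3  31.2] 80.4 z 0.0489
blob 563 [498.2  -9.9] [31.3 12.9] 80.8 z 0.0472
```

View pics/w5.png

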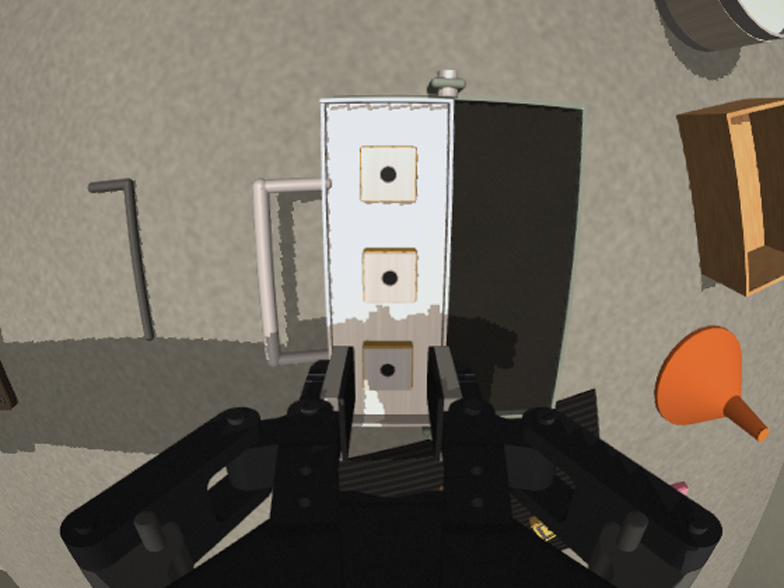

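All three lie plain side up on the leaf, at (388,175), (390,278) and (388,370), and the bar is at (263,270). Now grip the bar.

```bash
python3 -m handwheel '[{"dx":0,"dy":0,"dz":-0.038,"rx":0,"ry":0,"rz":0,"fingers":0.4},{"dx":0,"dy":0,"dz":-0.035,"rx":0,"ry":0,"rz":0,"fingers":0.4},{"dx":0.04,"dy":0,"dz":0,"rx":0,"ry":0,"rz":0,"fingers":0.4},{"dx":0.02,"dy":0,"dz":0,"rx":0,"ry":0,"rz":0,"fingers":0.4},{"dx":0,"dy":0,"dz":0,"rx":0,"ry":0,"rz":0,"fingers":0.4}]' 25
python3 - <<'E'
from h import *
go([.4357,.0002,.055],np.deg2rad(-10))
E
```

```text
time: 22.28
eef_pos: [0.4343, 0.0009, 0.1201]
tcp_rot: [0.06, 0.706, -0.06, 0.703]
contact_force: [0.0, 0.5, 1.0]
opening: 0.3
turn r [ 0.004 -0.004 -0.   ] | then dxyz [ 0.0651 -0.0004  0.0015] | jaw now -0.17 q6 -0.06 y,z axes world [[0.17, 0.98], [0.98, -0.17]]
```

```bash
python3 -m handwheel '[{"dx":0.035,"dy":0,"dz":0.001,"rx":0,"ry":0,"rz":0,"fingers":0.4},{"dx":0.02,"dy":0,"dz":0,"rx":0,"ry":0,"rz":0,"fingers":0.4},{"dx":0.01,"dy":0,"dz":0,"rx":0,"ry":0,"rz":0,"fingers":0.4},{"dx":0,"dy":0,"dz":0,"rx":0,"ry":0,"rz":0,"fingers":0.4}]' 25
python3 -m handwheel '[{"dx":0,"dy":0,"dz":0,"rx":0,"ry":0,"rz":0,"fingers":1},{"dx":0,"dy":0,"dz":0,"rx":0,"ry":0,"rz":0,"fingers":1},{"dx":0,"dy":0,"dz":0,"rx":0,"ry":0,"rz":0,"fingers":1}]' 25
python3 - <<'E'
import numpy as np
from h import *
s=get_state(); print(s["eef_pos"],s["contact_force"],s["opening"])
t=np.r_[np.linspace(0,1.2,13),np.linspace(1.2,2.1,13)[1:],2.15,2.2]; a=t+.0923
P=np.c_[-.1085*np.cos(a),.1085*np.sin(a)]; D=np.diff(P,axis=0)
for i,d in enumerate(D): print(i+1,"th",round(t[i+1],3),"dz",round(d[0],4),"dx",round(-d[1],4))
E
```

```text
time: 22.78
eef_pos: [0.4371, 0.0003, 0.0569]
tcp_rot: [0.06, 0.705, -0.06, 0.705]
contact_force: [-0.1, 0.1, -0.3]
opening: 0.297
time: 23.15
eef_pos: [0.4334, 0.0011, 0.0568]
tcp_rot: [0.06, 0.708, -0.06, 0.701]
contact_force: [-10.8, 1.4, 8.9]
opening: 0.107
[0.4334057  0.00106254 0.05683501] [-10.77034284   1.39503018   8.90111182] 0.10673385073034666
1 th 0.1 dz 0.0015 dx -0.0107
2 th 0.2 dz 0.0026 dx -0.0105
3 th 0.3 dz 0.0036 dx -0.0102
4 th 0.4 dz 0.0046 dx -0.0098
5 th 0.5 dz 0.0056 dx -0.0093
6 th 0.6 dz 0.0065 dx -0.0087
7 th 0.7 dz 0.0073 dx -0.008
8 th 0.8 dz 0.0081 dx -0.0072
9 th 0.9 dz 0.0088 dx -0.0064
10 th 1.0 dz 0.0094 dx -0.0055
11 th 1.1 dz 0.0099 dx -0.0045
12 th 1.2 dz 0.0103 dx -0.0035
13 th 1.275 dz 0.0079 dx -0.0019
14 th 1.35 dz 0.008 dx -0.0013
15 th 1.425 dz 0.0081 dx -0.0007
16 th 1.5 dz 0.0081 dx -0.0001
17 th 1.575 dz 0.0081 dx 0.0005
18 th 1.65 dz 0.0081 dx 0.0011
19 th 1.725 dz 0.008 dx 0.0017
20 th 1.8 dz 0.0078 dx 0.0023
21 th 1.875 dz 0.0076 dx 0.0029
22 th 1.95 dz 0.0074 dx 0.0034
23 th 2.025 dz 0.0071 dx 0.004
24 th 2.1 dz 0.0068 dx 0.0045
25 th 2.15 dz 0.0043 dx 0.0033
26 th 2.2 dz 0.0042 dx 0.0035
```

```bash
python3 -m handwheel '[{"dx":0,"dy":0,"dz":-0.0035,"rx":0,"ry":0,"rz":0,"fingers":1},{"dx":-0.0107,"dy":0,"dz":0.0015,"rx":0,"ry":0,"rz":0,"fingers":1},{"dx":-0.0105,"dy":0,"dz":0.0026,"rx":0,"ry":0,"rz":0,"fingers":1},{"dx":-0.0102,"dy":0,"dz":0.0036,"rx":0,"ry":0,"rz":0,"fingers":1},{"dx":-0.0098,"dy":0,"dz":0.0046,"rx":0,"ry":0,"rz":0,"fingers":1},{"dx":-0.0093,"dy":0,"dz":0.0056,"rx":0,"ry":0,"rz":0,"fingers":1},{"dx":-0.0087,"dy":0,"dz":0.0065,"rx":0,"ry":0,"rz":0,"fingers":1},{"dx":0,"dy":0,"dz":0,"rx":0,"ry":0,"rz":0,"fingers":1}]' 25
python3 -c "
from h import *
s=get_state(); print(s['eef_pos'],s['contact_force'],s['opening'],s['wrist_torque']); go([.4334+.0244*.985,.0011-.0244*.174,.0568+.0592],np.deg2rad(-10))"
```

```text
time: 24.15
eef_pos: [0.456, -0.0029, 0.117]
tcp_rot: [0.06, 0.707, -0.06, 0.702]
contact_force: [-11.9, 1.1, 6.5]
opening: 0.104
[ 0.45601743 -0.0028888   0.11697026] [-11.85353641   1.14790779   6.5010583 ] 0.10383695009755309 [0.25415004 1.89433113 0.00315563]
turn r [ 0.004 -0.007  0.   ] | then dxyz [ 0.001  -0.      0.0014] | jaw now -0.17 q6 -0.06 y,z axes world [[0.17, 0.98], [0.98, -0.17]]
```

```bash
python3 -m handwheel '[{"dx":-0.0025,"dy":0,"dz":-0.003,"rx":0,"ry":0,"rz":0,"fingers":1},{"dx":-0.008,"dy":0,"dz":0.0073,"rx":0,"ry":0,"rz":0,"fingers":1},{"dx":-0.0072,"dy":0,"dz":0.0081,"rx":0,"ry":0,"rz":0,"fingers":1},{"dx":-0.0064,"dy":0,"dz":0.0088,"rx":0,"ry":0,"rz":0,"fingers":1},{"dx":0,"dy":0,"dz":0,"rx":0,"ry":0,"rz":0,"fingers":1}]' 25
python3 -c "
from h import *
s=get_state(); print(s['eef_pos'],s['contact_force'],s['opening'],s['wrist_torque'])"
```

```text
time: 24.78
eef_pos: [0.4794, -0.007, 0.1409]
tcp_rot: [0.06, 0.704, -0.06, 0.705]
contact_force: [0.8, 0.8, -4.1]
opening: 0.101
[ 0.47941119 -0.00700926  0.14087701] [ 0.83125248  0.76321716 -4.09663616] 0.10077043048378999 [ 0.1386329  -0.06913951  0.01070642]
```

```bash
python3 -m handwheel '[{"dx":-0.005,"dy":0,"dz":0.0094,"rx":0,"ry":0,"rz":0,"fingers":1},{"dx":-0.004,"dy":0,"dz":0.0099,"rx":0,"ry":0,"rz":0,"fingers":1},{"dx":-0.003,"dy":0,"dz":0.0103,"rx":0,"ry":0,"rz":0,"fingers":1},{"dx":-0.0018,"dy":0,"dz":0.0079,"rx":0,"ry":0,"rz":0,"fingers":1},{"dx":-0.0012,"dy":0,"dz":0.008,"rx":0,"ry":0,"rz":0,"fingers":1},{"dx":-0.0006,"dy":0,"dz":0.0081,"rx":0,"ry":0,"rz":0,"fingers":1},{"dx":0,"dy":0,"dz":0.0081,"rx":0,"ry":0,"rz":0,"fingers":1},{"dx":0,"dy":0,"dz":0,"rx":0,"ry":0,"rz":0,"fingers":1}]' 25
python3 -c "
from h import *
s=get_state(); print(s['eef_pos'],s['contact_force'],s['opening'],s['wrist_torque'])"
```

```text
time: 25.78
eef_pos: [0.541, -0.0177, 0.1574]
tcp_rot: [0.06, 0.703, -0.061, 0.706]
contact_force: [-0.3, 0.7, 6.4]
opening: 0.102
[ 0.54102585 -0.01769434  0.15743704] [-0.34050439  0.65824063  6.43444781] 0.101663772955006 [ 0.11175293  0.22050968 -0.03614892]
```

```bash
python3 -m handwheel '[{"dx":-0.001,"dy":0,"dz":0.0081,"rx":0,"ry":0,"rz":0,"fingers":1},{"dx":0.0011,"dy":0,"dz":0.0081,"rx":0,"ry":0,"rz":0,"fingers":1},{"dx":0.0017,"dy":0,"dz":0.008,"rx":0,"ry":0,"rz":0,"fingers":1},{"dx":0.0023,"dy":0,"dz":0.0078,"rx":0,"ry":0,"rz":0,"fingers":1},{"dx":0.0029,"dy":0,"dz":0.0076,"rx":0,"ry":0,"rz":0,"fingers":1},{"dx":0.0034,"dy":0,"dz":0.0074,"rx":0,"ry":0,"rz":0,"fingers":1},{"dx":0.004,"dy":0,"dz":0.0071,"rx":0,"ry":0,"rz":0,"fingers":1},{"dx":0.0045,"dy":0,"dz":0.0068,"rx":0,"ry":0,"rz":0,"fingers":1},{"dx":0,"dy":0,"dz":0,"rx":0,"ry":0,"rz":0,"fingers":1},{"dx":0,"dy":0,"dz":0,"rx":0,"ry":0,"rz":0,"fingers":1}]' 25
python3 -c "
from h import *
s=get_state(); print(s['eef_pos'],s['contact_force'],s['opening'],s['wrist_torque'])
p=read_camera('scene'); save(p,'sc1.png',(180,130,380,280),3)"
```

```text
time: 27.02
eef_pos: [0.5992, -0.0278, 0.1364]
tcp_rot: [0.06, 0.704, -0.06, 0.705]
contact_force: [1.7, -1.5, 1.7]
opening: 0.103
[ 0.5992059 -0.0278141  0.1363751] [ 1.68489488 -1.46665477  1.66158286] 0.10265784716895499 [-0.21586023 -0.23294338 -0.00471993]
```

View pics/sc1.png

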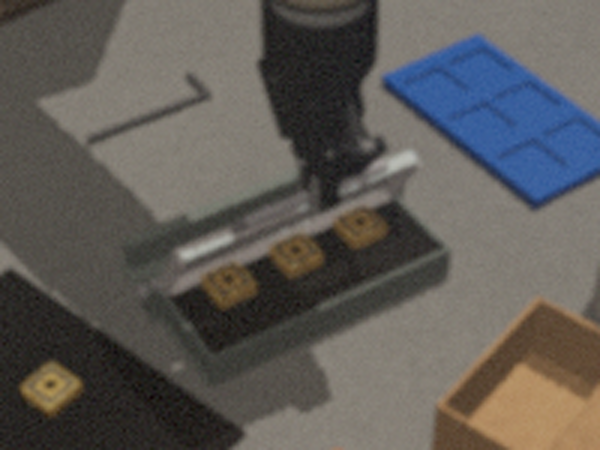

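All three lie gold side up in the pan, at (228,286), (296,255) and (360,228). I'll nudge a little further over, then bring the leaf back.

```bash
python3 -m handwheel '[{"dx":0.004,"dy":0,"dz":0.0055,"rx":0,"ry":0,"rz":0,"fingers":1},{"dx":0,"dy":0,"dz":0,"rx":0,"ry":0,"rz":0,"fingers":1},{"dx":-0.004,"dy":0,"dz":-0.0055,"rx":0,"ry":0,"rz":0,"fingers":1},{"dx":-0.0085,"dy":0,"dz":-0.0139,"rx":0,"ry":0,"rz":0,"fingers":1},{"dx":-0.0063,"dy":0,"dz":-0.015,"rx":0,"ry":0,"rz":0,"fingers":1},{"dx":-0.004,"dy":0,"dz":-0.0158,"rx":0,"ry":0,"rz":0,"fingers":1},{"dx":-0.0016,"dy":0,"dz":-0.0162,"rx":0,"ry":0,"rz":0,"fingers":1},{"dx":0.001,"dy":0,"dz":-0.0162,"rx":0,"ry":0,"rz":0,"fingers":1},{"dx":0.0032,"dy":0,"dz":-0.0159,"rx":0,"ry":0,"rz":0,"fingers":1},{"dx":0.0035,"dy":0,"dz":-0.0103,"rx":0,"ry":0,"rz":0,"fingers":1},{"dx":0,"dy":0,"dz":0,"rx":0,"ry":0,"rz":0,"fingers":1}]' 25
python3 -c "
from h import *
s=get_state(); print(s['eef_pos'],s['contact_force'],s['opening'],s['wrist_torque'])"
```

```text
time: 28.45
eef_pos: [0.4953, -0.0096, 0.1489]
tcp_rot: [0.06, 0.706, -0.06, 0.703]
contact_force: [-4.0, -0.5, 4.2]
opening: 0.102
[ 0.49531679 -0.00964586  0.1489425 ] [-4.01012771 -0.48801546  4.2152241 ] 0.10203357278670377 [-0.13447007  0.51846194 -0.04013133]
```

```bash
python3 -m handwheel '[{"dx":0.01,"dy":0,"dz":-0.0193,"rx":0,"ry":0,"rz":0,"fingers":1},{"dx":0.0136,"dy":0,"dz":-0.0169,"rx":0,"ry":0,"rz":0,"fingers":1},{"dx":0.0167,"dy":0,"dz":-0.0138,"rx":0,"ry":0,"rz":0,"fingers":1},{"dx":0.0191,"dy":0,"dz":-0.0102,"rx":0,"ry":0,"rz":0,"fingers":1},{"dx":0.019,"dy":0,"dz":-0.0055,"rx":0,"ry":0,"rz":0,"fingers":1},{"dx":0.006,"dy":0,"dz":0,"rx":0,"ry":0,"rz":0,"fingers":1},{"dx":0,"dy":0,"dz":0,"rx":0,"ry":0,"rz":0,"fingers":1}]' 25
python3 -c "
from h import *
s=get_state(); print(s['eef_pos'],s['contact_force'],s['opening'],s['wrist_torque'])"
```

```text
time: 29.32
eef_pos: [0.4333, 0.0012, 0.0647]
tcp_rot: [0.061, 0.704, -0.06, 0.705]
contact_force: [4.9, 0.2, -1.9]
opening: 0.102
[0.43330144 0.001152   0.06473883] [ 4.93138795  0.22405184 -1.94330094] 0.10189594964857294 [ 0.00585755 -0.8006887  -0.02015288]
```

```bash
python3 -m handwheel '[{"dx":0.006,"dy":0,"dz":-0.001,"rx":0,"ry":0,"rz":0,"fingers":1},{"dx":0,"dy":0,"dz":0,"rx":0,"ry":0,"rz":0,"fingers":1},{"dx":0,"dy":0,"dz":0,"rx":0,"ry":0,"rz":0,"fingers":0.4},{"dx":0,"dy":0,"dz":0,"rx":0,"ry":0,"rz":0,"fingers":0.4},{"dx":-0.03,"dy":0,"dz":0,"rx":0,"ry":0,"rz":0,"fingers":0.4},{"dx":-0.05,"dy":0,"dz":0,"rx":0,"ry":0,"rz":0,"fingers":0.4},{"dx":-0.04,"dy":0,"dz":0,"rx":0,"ry":0,"rz":0,"fingers":0.4},{"dx":0,"dy":0,"dz":0.04,"rx":0,"ry":0,"rz":0,"fingers":-0.2},{"dx":0,"dy":0,"dz":0.04,"rx":0,"ry":0,"rz":0,"fingers":-0.2},{"dx":0,"dy":0,"dz":0,"rx":0,"ry":0,"rz":0,"fingers":-0.2}]' 25
python3 - <<'E'
from ins import *
p,X,s=wr(); save(p,"w6.png",scale=1.4); inserts(p,X); blob(X,(.4357,0),.043,.06,.07)
for c in((.57,-.09),(.58,-.03),(.59,.03)): blob(X,c,.037,.05,.03)
E
```

```text
time: 30.58
eef_pos: [0.5111, -0.0127, 0.178]
tcp_rot: [0.061, 0.705, -0.06, 0.704]
contact_force: [-0.5, -0.3, 0.5]
opening: 0.599
0.88 [331, 104, 38, 46] c [578.4  36.7] size [31.4 32.7] ang 80.0 z 0.0419 rgb [159. 141.  83.] sat 76
0.7 [330, 178, 37, 38] c [567.4 -21.8] size [31.6 31.4] ang 80.1 z 0.042 rgb [155. 134.  79.] sat 76
0.6 [321, 242, 41, 37] c [557.2 -81.2] size [31.8 32.6] ang 79.8 z 0.0418 rgb [104.  80.  45.] sat 59
0.51 [314, 346, 26, 8] c [ 534.5 -214.7] size [ 5.7 24.1] ang 87.7 z 0.0125 rgb [101.  77.  40.] sat 61
blob 1846 [440.3  -0.6] [118.8  30.4] 75.1 z 0.049
blob 85 [473.5  10.9] [33.6  2.3] 80.6 z 0.0436
blob 382 [555.1 -77.3] [41.8 23.1] 27.0 z 0.0413
blob 1267 [567.7 -21.8] [31.6 32. ] 80.1 z 0.0414
blob 1449 [578.4  36.7] [31.4 32.7] 80.0 z 0.0413
```

View pics/w6.png

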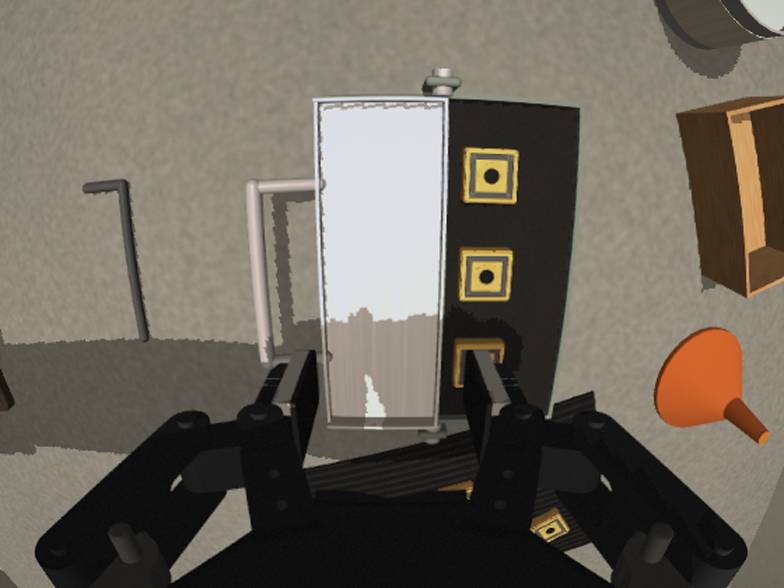

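The leaf is back down. The pan holds three gold-up inserts at (490,176), (486,275) and (480,362). Now move the first from the pan to the kit.

```bash
cat >> ins.py <<'E'
KC=np.array([.5388,.2579]); KX=np.array([.9925,-.1219]); KY=np.array([.1219,.9925])
def kit(x,y): return KC+x*KX+y*KY
E
python3 -m handwheel '[{"dx":0,"dy":0,"dz":0,"rx":-0.16,"ry":0,"rz":0,"fingers":-0.2},{"dx":0,"dy":0,"dz":0,"rx":-0.16,"ry":0,"rz":0,"fingers":-0.2},{"dx":0,"dy":0,"dz":0,"rx":-0.16,"ry":0,"rz":0,"fingers":-0.2},{"dx":0,"dy":0,"dz":0,"rx":-0.16,"ry":0,"rz":0,"fingers":-0.2},{"dx":0,"dy":0,"dz":0,"rx":-0.16,"ry":0,"rz":0,"fingers":-0.2},{"dx":0,"dy":0,"dz":0,"rx":-0.16,"ry":0,"rz":0,"fingers":-0.2},{"dx":0,"dy":0,"dz":0,"rx":-0.16,"ry":0,"rz":0,"fingers":-0.2},{"dx":0,"dy":0,"dz":0,"rx":-0.16,"ry":0,"rz":0,"fingers":-0.2},{"dx":0,"dy":0,"dz":0,"rx":-0.16,"ry":0,"rz":0,"fingers":-0.2},{"dx":0,"dy":0,"dz":0,"rx":-0.13,"ry":0,"rz":0,"fingers":-0.2},{"dx":0,"dy":0,"dz":0,"rx":0,"ry":0,"rz":0,"fingers":-0.2}]' 25
python3 - <<'E'
from ins import *
go([.5784,.0367,.085],np.deg2rad(80))
E
```

```text
time: 32.05
eef_pos: [0.5089, -0.0119, 0.1783]
tcp_rot: [-0.454, 0.542, 0.455, 0.541]
contact_force: [-0.1, 0.1, -0.0]
opening: 0.604
turn r [ 0.001  0.    -0.002] | then dxyz [ 0.0933 -0.0601  0.06  ] | jaw now 1.398 q6 -1.62 y,z axes world [[-0.98, 0.17], [0.17, 0.98]]
```

```bash
python3 -m handwheel '[{"dx":0,"dy":-0.03,"dz":0.03,"rx":0,"ry":0,"rz":0,"fingers":-0.2},{"dx":0,"dy":-0.03,"dz":0.03,"rx":0,"ry":0,"rz":0,"fingers":-0.2},{"dx":0.05,"dy":0,"dz":0,"rx":0,"ry":0,"rz":0,"fingers":-0.2},{"dx":0.043,"dy":0,"dz":0,"rx":0,"ry":0,"rz":0,"fingers":-0.2},{"dx":0,"dy":0,"dz":0,"rx":0,"ry":0,"rz":0,"fingers":-0.2}]' 25
python3 - <<'E'
from ins import *
p,X,s=wr(); blob(X,(.578,.037),.037,.05,.04)
go([.5784,.0367,.054],np.deg2rad(80))
E
```

```text
time: 32.67
eef_pos: [0.5756, 0.0371, 0.0815]
tcp_rot: [-0.452, 0.544, 0.458, 0.539]
contact_force: [-0.5, 0.1, -0.0]
opening: 0.597
blob 1028 [551.8  41.6] [60.9  2.9] 80.3 z 0.0452
blob 3045 [578.   36.7] [32.  32.4] 80.6 z 0.0413
turn r [ 0.001 -0.    -0.004] | then dxyz [ 0.0305 -0.0004 -0.    ] | jaw now 1.398 q6 -1.51 y,z axes world [[-0.98, 0.17], [0.17, 0.98]]
```

```bash
python3 -m handwheel '[{"dx":0.02,"dy":0,"dz":0,"rx":0,"ry":0,"rz":0,"fingers":-0.2},{"dx":0.011,"dy":0,"dz":0,"rx":0,"ry":0,"rz":0,"fingers":-0.2},{"dx":0,"dy":0,"dz":0,"rx":0,"ry":0,"rz":0,"fingers":-0.2}]' 25
python3 -m handwheel '[{"dx":0,"dy":0,"dz":0,"rx":0,"ry":0,"rz":0,"fingers":1},{"dx":0,"dy":0,"dz":0,"rx":0,"ry":0,"rz":0,"fingers":1},{"dx":0,"dy":0,"dz":0,"rx":0,"ry":0,"rz":0,"fingers":1},{"dx":-0.03,"dy":0,"dz":0,"rx":0,"ry":0,"rz":0,"fingers":1},{"dx":-0.03,"dy":0,"dz":0,"rx":0.052,"ry":0,"rz":0,"fingers":1},{"dx":0,"dy":0,"dz":0,"rx":0,"ry":0,"rz":0,"fingers":1}]' 25
python3 - <<'E'
from ins import *
go([*kit(.066,.028),.0345],np.deg2rad(83))
E
```

```text
time: 33.1
eef_pos: [0.5791, 0.0365, 0.0542]
tcp_rot: [-0.455, 0.542, 0.456, 0.541]
contact_force: [0.1, 0.4, -0.6]
opening: 0.601
time: 33.85
eef_pos: [0.5815, 0.0364, 0.1174]
tcp_rot: [-0.443, 0.551, 0.44, 0.554]
contact_force: [-0.3, -0.4, -2.2]
opening: 0.365
turn r [-0.101  0.     0.006] | then dxyz [0.0829 0.0033 0.2426] | jaw now 1.348 q6 -1.46 y,z axes world [[-0.99, 0.12], [0.12, 0.99]]
```

```bash
python3 -m handwheel '[{"dx":0,"dy":0,"dz":0,"rx":-0.101,"ry":0,"rz":0,"fingers":1},{"dx":0,"dy":0,"dz":0.045,"rx":0,"ry":0,"rz":0,"fingers":1},{"dx":0,"dy":0,"dz":0.055,"rx":0,"ry":0,"rz":0,"fingers":1},{"dx":0,"dy":0,"dz":0.055,"rx":0,"ry":0,"rz":0,"fingers":1},{"dx":0,"dy":0,"dz":0.05,"rx":0,"ry":0,"rz":0,"fingers":1},{"dx":0.01,"dy":0.0033,"dz":0.0376,"rx":0,"ry":0,"rz":0,"fingers":1},{"dx":0.03,"dy":0,"dz":0,"rx":0,"ry":0,"rz":0,"fingers":1},{"dx":0.02,"dy":0,"dz":0,"rx":0,"ry":0,"rz":0,"fingers":1},{"dx":0,"dy":0,"dz":0,"rx":0,"ry":0,"rz":0,"fingers":1},{"dx":0,"dy":0,"dz":0,"rx":0,"ry":0,"rz":0,"fingers":1}]' 25
python3 - <<'E'
from ins import *
go([*kit(.066,.028),.034],np.deg2rad(83))
p,X,s=wr(); save(p,"w7.png",scale=1.4)
E
```

```text
time: 35.1
eef_pos: [0.6066, 0.2772, 0.0552]
tcp_rot: [-0.468, 0.53, 0.468, 0.53]
contact_force: [0.1, 0.0, -1.4]
opening: 0.364
turn r [-0.001  0.     0.001] | then dxyz [ 0.0212 -0.001   0.0006] | jaw now 1.447 q6 -1.17 y,z axes world [[-0.99, 0.12], [0.12, 0.99]]
```

View pics/w7.png

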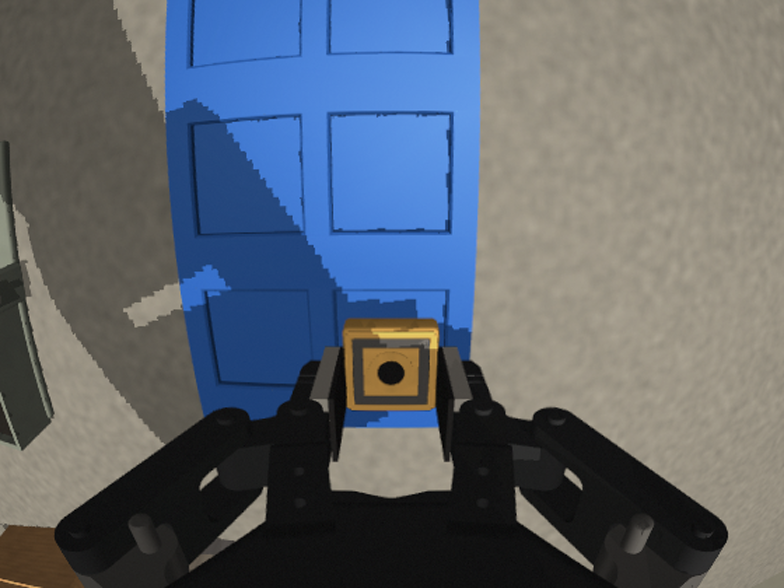

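The insert is held level at (391,372) over the right-hand near pocket. Lower and release.

```bash
python3 -m handwheel '[{"dx":0.012,"dy":-0.001,"dz":0.0005,"rx":0,"ry":0,"rz":0,"fingers":1},{"dx":0.009,"dy":0,"dz":0,"rx":0,"ry":0,"rz":0,"fingers":1},{"dx":0,"dy":0,"dz":0,"rx":0,"ry":0,"rz":0,"fingers":1},{"dx":0,"dy":0,"dz":0,"rx":0,"ry":0,"rz":0,"fingers":0.06},{"dx":0,"dy":0,"dz":0,"rx":0,"ry":0,"rz":0,"fingers":0.06},{"dx":-0.02,"dy":0,"dz":0,"rx":0,"ry":0,"rz":0,"fingers":0.06},{"dx":-0.04,"dy":0,"dz":0,"rx":0,"ry":0,"rz":0,"fingers":-0.2},{"dx":-0.03,"dy":0,"dz":0,"rx":0,"ry":0,"rz":0,"fingers":-0.2},{"dx":0,"dy":0,"dz":0,"rx":0.052,"ry":0,"rz":0,"fingers":-0.2}]' 25
python3 - <<'E'
from ins import *
p,X,s=wr(); print(kit(.066,.028)); blob(X,kit(.066,.028),.016,.03,.04); inserts(p,X)
go([.5676,-.0218,.085],np.deg2rad(80))
E
```

```text
time: 36.28
eef_pos: [0.6099, 0.279, 0.1301]
tcp_rot: [-0.455, 0.539, 0.453, 0.545]
contact_force: [-0.3, -0.3, 0.2]
opening: 0.6
[0.6077182 0.2776446]
blob 1770 [605.7 277.9] [32.1 31.8] 82.2 z 0.0204
0.69 [258, 176, 40, 45] c [605.7 277.9] size [32.1 31.6] ang 83.3 z 0.021 rgb [133. 113.  67.] sat 66
0.34 [3, 105, 83, 176] c [561.7  50.4] size [100.4 171.6] ang 70.3 z 0.0355 rgb [83. 83. 77.] sat 7
turn r [-0.     0.002  0.003] | then dxyz [ 0.0416 -0.0123 -0.3026] | jaw now 1.396 q6 -1.12 y,z axes world [[-0.98, 0.17], [0.17, 0.98]]
```

```bash
python3 -m handwheel '[{"dx":0,"dy":0,"dz":-0.045,"rx":0,"ry":0,"rz":0,"fingers":-0.2},{"dx":0,"dy":0,"dz":-0.055,"rx":0,"ry":0,"rz":0,"fingers":-0.2},{"dx":0,"dy":0,"dz":-0.055,"rx":0,"ry":0,"rz":0,"fingers":-0.2},{"dx":0,"dy":0,"dz":-0.055,"rx":0,"ry":0,"rz":0,"fingers":-0.2},{"dx":0,"dy":-0.006,"dz":-0.05,"rx":0,"ry":0,"rz":0,"fingers":-0.2},{"dx":0,"dy":-0.006,"dz":-0.0426,"rx":0,"ry":0,"rz":0,"fingers":-0.2},{"dx":0.04,"dy":0,"dz":0,"rx":0,"ry":0,"rz":0,"fingers":-0.2},{"dx":0,"dy":0,"dz":0,"rx":0,"ry":0,"rz":0,"fingers":-0.2}]' 25
python3 - <<'E'
from ins import *
p,X,s=wr(); blob(X,(.5676,-.0218),.037,.05,.04)
go([.5676,-.0218,.054],np.deg2rad(80))
E
```

```text
time: 37.38
eef_pos: [0.5635, -0.022, 0.0809]
tcp_rot: [-0.452, 0.544, 0.457, 0.54]
contact_force: [-0.1, 0.2, 0.2]
opening: 0.6
blob 1046 [541.6 -17.3] [60.6  3. ] 80.1 z 0.0449
blob 3034 [567.3 -22.2] [31.9 32.1] 80.0 z 0.0412
turn r [ 0.     0.    -0.004] | then dxyz [ 0.0287 -0.0026  0.0004] | jaw now 1.396 q6 -1.61 y,z axes world [[-0.98, 0.17], [0.17, 0.98]]
```

```bash
python3 -m handwheel '[{"dx":0.018,"dy":-0.0024,"dz":0,"rx":0,"ry":0,"rz":0,"fingers":-0.2},{"dx":0.011,"dy":0,"dz":0,"rx":0,"ry":0,"rz":0,"fingers":-0.2},{"dx":0,"dy":0,"dz":0,"rx":0,"ry":0,"rz":0,"fingers":-0.2}]' 25
python3 -m handwheel '[{"dx":0,"dy":0,"dz":0,"rx":0,"ry":0,"rz":0,"fingers":1},{"dx":0,"dy":0,"dz":0,"rx":0,"ry":0,"rz":0,"fingers":1},{"dx":0,"dy":0,"dz":0,"rx":0,"ry":0,"rz":0,"fingers":1},{"dx":-0.03,"dy":0,"dz":0,"rx":0,"ry":0,"rz":0,"fingers":1},{"dx":-0.03,"dy":0,"dz":0,"rx":-0.052,"ry":0,"rz":0,"fingers":1},{"dx":0,"dy":0,"dz":0,"rx":0,"ry":0,"rz":0,"fingers":1}]' 25
python3 - <<'E'
from ins import *
go([*kit(0,.028),.034],np.deg2rad(83))
E
```

```text
time: 37.8
eef_pos: [0.5679, -0.0218, 0.0537]
tcp_rot: [-0.454, 0.542, 0.455, 0.541]
contact_force: [-0.2, 0.1, 0.9]
opening: 0.598
time: 38.55
eef_pos: [0.5706, -0.0228, 0.1174]
tcp_rot: [-0.47, 0.529, 0.467, 0.531]
contact_force: [0.0, 0.1, -1.2]
opening: 0.364
turn r [-0.001 -0.001  0.006] | then dxyz [0.0834 0.0657 0.3028] | jaw now 1.447 q6 -1.67 y,z axes world [[-0.99, 0.12], [0.12, 0.99]]
```

```bash
python3 -m handwheel '[{"dx":0,"dy":0.01,"dz":0.045,"rx":0,"ry":0,"rz":0,"fingers":1},{"dx":0,"dy":0.01,"dz":0.052,"rx":0,"ry":0,"rz":0,"fingers":1},{"dx":0,"dy":0.01,"dz":0.052,"rx":0,"ry":0,"rz":0,"fingers":1},{"dx":0,"dy":0.01,"dz":0.052,"rx":0,"ry":0,"rz":0,"fingers":1},{"dx":0,"dy":0.01,"dz":0.052,"rx":0,"ry":0,"rz":0,"fingers":1},{"dx":0,"dy":0.0157,"dz":0.0498,"rx":0,"ry":0,"rz":0,"fingers":1},{"dx":0.04,"dy":0,"dz":0,"rx":0,"ry":0,"rz":0,"fingers":1},{"dx":0.025,"dy":0,"dz":0,"rx":0,"ry":0,"rz":0,"fingers":1},{"dx":0,"dy":0,"dz":0,"rx":0,"ry":0,"rz":0,"fingers":1},{"dx":0,"dy":0,"dz":0,"rx":0,"ry":0,"rz":0,"fingers":1}]' 25
python3 - <<'E'
from ins import *
go([*kit(0,.028),.034],np.deg2rad(83))
E
```

```text
time: 39.8
eef_pos: [0.5408, 0.286, 0.0498]
tcp_rot: [-0.468, 0.53, 0.468, 0.53]
contact_force: [0.7, -0.5, -1.1]
opening: 0.364
turn r [-0.001 -0.    -0.   ] | then dxyz [ 0.0158 -0.0014 -0.0001] | jaw now 1.447 q6 -1.13 y,z axes world [[-0.99, 0.12], [0.12, 0.99]]
```

```bash
python3 -m handwheel '[{"dx":0.009,"dy":-0.0014,"dz":0,"rx":0,"ry":0,"rz":0,"fingers":1},{"dx":0.007,"dy":0,"dz":0,"rx":0,"ry":0,"rz":0,"fingers":1},{"dx":0,"dy":0,"dz":0,"rx":0,"ry":0,"rz":0,"fingers":1},{"dx":0,"dy":0,"dz":0,"rx":0,"ry":0,"rz":0,"fingers":0.06},{"dx":0,"dy":0,"dz":0,"rx":0,"ry":0,"rz":0,"fingers":0.06},{"dx":-0.02,"dy":0,"dz":0,"rx":0,"ry":0,"rz":0,"fingers":0.06},{"dx":-0.04,"dy":0,"dz":0,"rx":0,"ry":0,"rz":0,"fingers":-0.2},{"dx":-0.03,"dy":0,"dz":0,"rx":0,"ry":0,"rz":0,"fingers":-0.2},{"dx":0,"dy":0,"dz":0,"rx":0.052,"ry":0,"rz":0,"fingers":-0.2}]' 25
python3 - <<'E'
from ins import *
p,X,s=wr(); print(kit(0,.028)); blob(X,kit(0,.028),.016,.03,.04); inserts(p,X,min_score=.4)
go([.5572,-.0812,.085],np.deg2rad(80))
E
```

```text
time: 40.92
eef_pos: [0.5447, 0.287, 0.1297]
tcp_rot: [-0.455, 0.539, 0.453, 0.545]
contact_force: [0.6, -0.8, 0.4]
opening: 0.599
[0.5422132 0.28569  ]
blob 1768 [541.3 285.8] [32.2 32. ] 83.6 z 0.0203
0.66 [255, 179, 41, 43] c [541.3 285.8] size [32.2 32. ] ang 83.6 z 0.021 rgb [134. 114.  68.] sat 66
turn r [-0.     0.002  0.003] | then dxyz [ 0.0415 -0.0779 -0.3595] | jaw now 1.396 q6 -1.08 y,z axes world [[-0.98, 0.17], [0.17, 0.98]]
```

```bash
python3 -m handwheel '[{"dx":0,"dy":-0.01,"dz":-0.045,"rx":0,"ry":0,"rz":0,"fingers":-0.2},{"dx":0,"dy":-0.011,"dz":-0.054,"rx":0,"ry":0,"rz":0,"fingers":-0.2},{"dx":0,"dy":-0.011,"dz":-0.054,"rx":0,"ry":0,"rz":0,"fingers":-0.2},{"dx":0,"dy":-0.011,"dz":-0.054,"rx":0,"ry":0,"rz":0,"fingers":-0.2},{"dx":0,"dy":-0.011,"dz":-0.054,"rx":0,"ry":0,"rz":0,"fingers":-0.2},{"dx":0,"dy":-0.011,"dz":-0.054,"rx":0,"ry":0,"rz":0,"fingers":-0.2},{"dx":0,"dy":-0.013,"dz":-0.0445,"rx":0,"ry":0,"rz":0,"fingers":-0.2},{"dx":0.035,"dy":0,"dz":0,"rx":0,"ry":0,"rz":0,"fingers":-0.2},{"dx":0,"dy":0,"dz":0,"rx":0,"ry":0,"rz":0,"fingers":-0.2}]' 25
python3 - <<'E'
from ins import *
p,X,s=wr(); blob(X,(.5572,-.0812),.037,.05,.04); inserts(p,X,min_score=.4)
go([.5572,-.0812,.054],np.deg2rad(80))
E
```

```text
time: 42.15
eef_pos: [0.5538, -0.0814, 0.0863]
tcp_rot: [-0.452, 0.543, 0.456, 0.541]
contact_force: [0.4, 0.3, 0.1]
opening: 0.601
blob 976 [531.1 -76.6] [61.4  2.8] 80.0 z 0.0451
blob 2891 [557.  -81.9] [31.9 31.8] 80.4 z 0.0413
0.81 [42, 300, 43, 41] c [ 616.  -292.5] size [32.  33.6] ang 23.1 z 0.0158 rgb [147. 123.  71.] sat 76
0.78 [61, 138, 52, 58] c [ 489.1 -209.8] size [31.9 33.3] ang 7.6 z 0.0159 rgb [127. 104.  61.] sat 67
0.77 [248, 215, 62, 61] c [557.  -81.9] size [31.8 31.8] ang 80.4 z 0.0418 rgb [127. 101.  59.] sat 68
0.76 [0, 338, 16, 28] c [ 672.  -435.1] size [22.5 40.6] ang 52.4 z 0.0125 rgb [155.  99. 108.] sat 47
turn r [ 0.001  0.    -0.001] | then dxyz [ 0.0351 -0.0011  0.0002] | jaw now 1.397 q6 -1.72 y,z axes world [[-0.98, 0.17], [0.17, 0.98]]
```

One mat insert has been knocked to (489, −210); I'll use the new position. Grip the third pan insert.

```bash
python3 -m handwheel '[{"dx":0.022,"dy":-0.001,"dz":-0.0003,"rx":0,"ry":0,"rz":0,"fingers":-0.2},{"dx":0.013,"dy":0,"dz":0,"rx":0,"ry":0,"rz":0,"fingers":-0.2},{"dx":0,"dy":0,"dz":0,"rx":0,"ry":0,"rz":0,"fingers":-0.2}]' 25
python3 -m handwheel '[{"dx":0,"dy":0,"dz":0,"rx":0,"ry":0,"rz":0,"fingers":1},{"dx":0,"dy":0,"dz":0,"rx":0,"ry":0,"rz":0,"fingers":1},{"dx":0,"dy":0,"dz":0,"rx":0,"ry":0,"rz":0,"fingers":1},{"dx":-0.03,"dy":0,"dz":0,"rx":0,"ry":0,"rz":0,"fingers":1},{"dx":-0.03,"dy":0,"dz":0,"rx":-0.052,"ry":0,"rz":0,"fingers":1},{"dx":0,"dy":0,"dz":0,"rx":0,"ry":0,"rz":0,"fingers":1}]' 25
python3 - <<'E'
from ins import *
go([*kit(-.066,.028),.034],np.deg2rad(83))
E
```

```text
time: 42.62
eef_pos: [0.5567, -0.0814, 0.0534]
tcp_rot: [-0.454, 0.542, 0.455, 0.541]
contact_force: [0.2, 0.3, 0.2]
opening: 0.595
time: 43.38
eef_pos: [0.5589, -0.0827, 0.1163]
tcp_rot: [-0.47, 0.529, 0.466, 0.531]
contact_force: [0.8, -0.7, -2.4]
opening: 0.365
turn r [-0.001 -0.001  0.006] | then dxyz [0.0823 0.1275 0.3636] | jaw now 1.447 q6 -1.77 y,z axes world [[-0.99, 0.12], [0.12, 0.99]]
```

```bash
python3 -m handwheel '[{"dx":0,"dy":0.015,"dz":0.043,"rx":0,"ry":0,"rz":0,"fingers":1},{"dx":0,"dy":0.019,"dz":0.054,"rx":0,"ry":0,"rz":0,"fingers":1},{"dx":0,"dy":0.019,"dz":0.054,"rx":0,"ry":0,"rz":0,"fingers":1},{"dx":0,"dy":0.019,"dz":0.054,"rx":0,"ry":0,"rz":0,"fingers":1},{"dx":0,"dy":0.019,"dz":0.054,"rx":0,"ry":0,"rz":0,"fingers":1},{"dx":0,"dy":0.019,"dz":0.054,"rx":0,"ry":0,"rz":0,"fingers":1},{"dx":0,"dy":0.0175,"dz":0.0506,"rx":0,"ry":0,"rz":0,"fingers":1},{"dx":0.04,"dy":0,"dz":0,"rx":0,"ry":0,"rz":0,"fingers":1},{"dx":0.025,"dy":0,"dz":0,"rx":0,"ry":0,"rz":0,"fingers":1},{"dx":0,"dy":0,"dz":0,"rx":0,"ry":0,"rz":0,"fingers":1},{"dx":0,"dy":0,"dz":0,"rx":0,"ry":0,"rz":0,"fingers":1}]' 25
python3 - <<'E'
from ins import *
go([*kit(-.066,.028),.034],np.deg2rad(83))
E
```

```text
time: 44.75
eef_pos: [0.4754, 0.2943, 0.0489]
tcp_rot: [-0.468, 0.53, 0.468, 0.53]
contact_force: [0.5, 0.3, -0.9]
opening: 0.367
turn r [-0.001 -0.    -0.   ] | then dxyz [ 0.0149 -0.0014 -0.0004] | jaw now 1.447 q6 -1.07 y,z axes world [[-0.99, 0.12], [0.12, 0.99]]
```

```bash
python3 -m handwheel '[{"dx":0.009,"dy":-0.0014,"dz":-0.0004,"rx":0,"ry":0,"rz":0,"fingers":1},{"dx":0.006,"dy":0,"dz":0,"rx":0,"ry":0,"rz":0,"fingers":1},{"dx":0,"dy":0,"dz":0,"rx":0,"ry":0,"rz":0,"fingers":1},{"dx":0,"dy":0,"dz":0,"rx":0,"ry":0,"rz":0,"fingers":0.06},{"dx":0,"dy":0,"dz":0,"rx":0,"ry":0,"rz":0,"fingers":0.06},{"dx":-0.02,"dy":0,"dz":0,"rx":0,"ry":0,"rz":0,"fingers":0.06},{"dx":-0.04,"dy":0,"dz":0,"rx":0,"ry":0,"rz":0,"fingers":-0.2},{"dx":-0.03,"dy":0,"dz":0,"rx":0,"ry":0,"rz":0,"fingers":-0.2},{"dx":0,"dy":0,"dz":0,"rx":-0.125,"ry":0,"rz":0,"fingers":-0.2},{"dx":0,"dy":0,"dz":0,"rx":-0.125,"ry":0,"rz":0,"fingers":-0.2},{"dx":0,"dy":0,"dz":0,"rx":0,"ry":0,"rz":0,"fingers":-0.2}]' 25
python3 - <<'E'
from ins import *
p,X,s=wr(); print(kit(-.066,.028)); blob(X,kit(-.066,.028),.016,.03,.04); inserts(p,X,min_score=.4)
go([.4785,-.2098,.085],np.deg2rad(97.5))
E
```

```text
time: 46.12
eef_pos: [0.477, 0.2941, 0.1255]
tcp_rot: [0.531, -0.467, -0.53, -0.468]
contact_force: [0.2, -0.5, -0.3]
opening: 0.6
[0.4767082 0.2937354]
blob 1808 [476.4 293.5] [32. 32.] 83.0 z 0.0204
0.86 [228, 316, 39, 35] c [605.  278.2] size [31.7 33.1] ang 83.4 z 0.0207 rgb [137. 116.  70.] sat 68
0.63 [255, 179, 50, 55] c [476.4 293.6] size [31.9 32. ] ang 83.1 z 0.0209 rgb [115.  93.  58.] sat 57
turn r [-0.006  0.     0.001] | then dxyz [ 0.0398  0.0641 -0.4997] | jaw now 1.696 q6 -1.32 y,z axes world [[-0.99, -0.13], [-0.13, 0.99]]
```

```bash
python3 -m handwheel '[{"dx":0,"dy":0.006,"dz":-0.045,"rx":0,"ry":0,"rz":0,"fingers":-0.2},{"dx":0,"dy":0.0065,"dz":-0.0545,"rx":0,"ry":0,"rz":0,"fingers":-0.2},{"dx":0,"dy":0.0065,"dz":-0.0545,"rx":0,"ry":0,"rz":0,"fingers":-0.2},{"dx":0,"dy":0.0065,"dz":-0.0545,"rx":0,"ry":0,"rz":0,"fingers":-0.2},{"dx":0,"dy":0.0065,"dz":-0.0545,"rx":0,"ry":0,"rz":0,"fingers":-0.2},{"dx":0,"dy":0.0065,"dz":-0.0545,"rx":0,"ry":0,"rz":0,"fingers":-0.2},{"dx":0,"dy":0.0065,"dz":-0.0545,"rx":0,"ry":0,"rz":0,"fingers":-0.2},{"dx":0,"dy":0.0065,"dz":-0.0545,"rx":0,"ry":0,"rz":0,"fingers":-0.2},{"dx":0,"dy":0.0065,"dz":-0.0545,"rx":0,"ry":0,"rz":0,"fingers":-0.2},{"dx":0,"dy":0.006,"dz":-0.0187,"rx":0,"ry":0,"rz":0,"fingers":-0.2},{"dx":0,"dy":0,"dz":0,"rx":0,"ry":0,"rz":0,"fingers":-0.2}]' 25
python3 - <<'E'
from ins import *
p,X,s=wr(); inserts(p,X,min_score=.4); blob(X,(.489,-.21),.010,.02)
go([.489,-.2099,.0285],np.deg2rad(97.6))
E
```

```text
time: 47.6
eef_pos: [0.4762, -0.2105, 0.1239]
tcp_rot: [-0.53, 0.468, 0.53, 0.468]
contact_force: [0.6, -0.8, -0.1]
opening: 0.601
0.71 [49, 321, 25, 29] c [ 666.5 -444.1] size [32.  31.7] ang 0.0 z 0.0126 rgb [176. 113. 126.] sat 50
0.7 [257, 202, 44, 43] c [ 488.5 -211. ] size [31.2 31.3] ang 9.4 z 0.0159 rgb [139. 116.  68.] sat 71
0.62 [36, 251, 37, 41] c [ 577.1 -431.9] size [31.8 33.2] ang 55.6 z 0.0128 rgb [147.  54.  50.] sat 97
0.56 [386, 174, 174, 148] c [485.6  -9.4] size [209.3 115.3] ang 80.3 z 0.0408 rgb [209. 210. 205.] sat 4
blob 1660 [ 488.5 -210.6] [31.2 32.1] 8.9 z 0.0153
turn r [-0.005  0.001 -0.001] | then dxyz [ 0.095  -0.0125 -0.0029] | jaw now 1.698 q6 -2.31 y,z axes world [[-0.99, -0.13], [-0.13, 0.99]]
```

```bash
python3 -m handwheel '[{"dx":0,"dy":-0.012,"dz":-0.0037,"rx":-0.018,"ry":0,"rz":0,"fingers":-0.2},{"dx":0.045,"dy":0,"dz":0,"rx":0,"ry":0,"rz":0,"fingers":-0.2},{"dx":0.035,"dy":0,"dz":0,"rx":0,"ry":0,"rz":0,"fingers":-0.2},{"dx":0.015,"dy":0,"dz":0,"rx":0,"ry":0,"rz":0,"fingers":-0.2},{"dx":0,"dy":0,"dz":0,"rx":0,"ry":0,"rz":0,"fingers":-0.2},{"dx":0,"dy":0,"dz":0,"rx":0,"ry":0,"rz":0,"fingers":-0.2}]' 25
python3 - <<'E'
from ins import *
p,X,s=wr(); blob(X,(.489,-.21),.010,.02,.022); go([.4886,-.2106,.0285],np.deg2rad(98.4))
E
```

```text
time: 48.45
eef_pos: [0.4902, -0.2125, 0.0304]
tcp_rot: [0.536, -0.462, -0.534, -0.462]
contact_force: [0.2, -0.5, 0.3]
opening: 0.599
blob 4045 [ 488.3 -210.2] [32.4 32.1] 8.9 z 0.0152
turn r [-0.001 -0.002  0.002] | then dxyz [0.0021 0.0012 0.0023] | jaw now 1.716 q6 -2.32 y,z axes world [[-0.99, -0.15], [-0.15, 0.99]]
```

```bash
python3 -m handwheel '[{"dx":0.002,"dy":0.0015,"dz":0.0025,"rx":0,"ry":0,"rz":0,"fingers":-0.2},{"dx":0,"dy":0,"dz":0,"rx":0,"ry":0,"rz":0,"fingers":1},{"dx":0,"dy":0,"dz":0,"rx":0,"ry":0,"rz":0,"fingers":1},{"dx":0,"dy":0,"dz":0,"rx":0,"ry":0,"rz":0,"fingers":1}]' 25
python3 -m handwheel '[{"dx":-0.04,"dy":0,"dz":0,"rx":0,"ry":0,"rz":0,"fingers":1},{"dx":-0.05,"dy":0,"dz":0,"rx":0,"ry":0,"rz":0,"fingers":1},{"dx":0,"dy":0,"dz":0,"rx":0.135,"ry":0,"rz":0,"fingers":1},{"dx":0,"dy":0,"dz":0,"rx":0.135,"ry":0,"rz":0,"fingers":1},{"dx":0,"dy":0,"dz":0,"rx":0,"ry":0,"rz":0,"fingers":1}]' 25
python3 - <<'E'
from ins import *
go([*kit(0,-.028),.034],np.deg2rad(83)); go([*kit(-.066,-.028),.034],np.deg2rad(83))
E
```

```text
time: 49.0
eef_pos: [0.4872, -0.21, 0.0274]
tcp_rot: [0.535, -0.462, -0.535, -0.462]
contact_force: [-0.6, 0.7, 4.8]
opening: 0.369
time: 49.62
eef_pos: [0.4865, -0.2095, 0.1161]
tcp_rot: [-0.468, 0.53, 0.469, 0.53]
contact_force: [0.2, 0.0, -1.7]
opening: 0.362
turn r [-0.001  0.001 -0.001] | then dxyz [0.0821 0.005  0.4423] | jaw now 1.448 q6 -2.05 y,z axes world [[-0.99, 0.12], [0.12, 0.99]]
turn r [-0.001  0.001 -0.001] | then dxyz [0.0821 0.071  0.4423] | jaw now 1.448 q6 -2.05 y,z axes world [[-0.99, 0.12], [0.12, 0.99]]
```

```bash
python3 -m handwheel '[{"dx":0,"dy":0,"dz":0.04,"rx":0,"ry":0,"rz":0,"fingers":1},{"dx":0,"dy":0,"dz":0.055,"rx":0,"ry":0,"rz":0,"fingers":1},{"dx":0,"dy":0,"dz":0.055,"rx":0,"ry":0,"rz":0,"fingers":1},{"dx":0,"dy":0,"dz":0.055,"rx":0,"ry":0,"rz":0,"fingers":1},{"dx":0,"dy":0,"dz":0.055,"rx":0,"ry":0,"rz":0,"fingers":1},{"dx":0,"dy":0,"dz":0.055,"rx":0,"ry":0,"rz":0,"fingers":1},{"dx":0,"dy":0,"dz":0.055,"rx":0,"ry":0,"rz":0,"fingers":1},{"dx":0,"dy":0.005,"dz":0.045,"rx":0,"ry":0,"rz":0,"fingers":1},{"dx":0,"dy":0,"dz":0.0273,"rx":0,"ry":0,"rz":0,"fingers":1},{"dx":0.04,"dy":0,"dz":0,"rx":0,"ry":0,"rz":0,"fingers":1},{"dx":0.02,"dy":0,"dz":0,"rx":0,"ry":0,"rz":0,"fingers":1},{"dx":0,"dy":0,"dz":0,"rx":0,"ry":0,"rz":0,"fingers":1}]' 25
python3 - <<'E'
from ins import *
p,X,s=wr(); go([*kit(0,-.028),.0335],np.deg2rad(83)); blob(X,s["eef_pos"][:2],s["eef_pos"][2]-.017,s["eef_pos"][2]-.004,.03)
E
```

```text
time: 51.12
eef_pos: [0.535, 0.2288, 0.0541]
tcp_rot: [-0.467, 0.532, 0.469, 0.528]
contact_force: [0.7, 0.5, -1.4]
opening: 0.369
turn r [-0.003 -0.001 -0.002] | then dxyz [0.0224 0.0012 0.0009] | jaw now 1.446 q6 -1.22 y,z axes world [[-0.99, 0.12], [0.12, 0.99]]
blob 4867 [536.4 228.7] [58.6 32.6] 82.9 z 0.0419
```

```bash
python3 -m handwheel '[{"dx":0.013,"dy":0.001,"dz":0.0009,"rx":0,"ry":0,"rz":0,"fingers":1},{"dx":0.009,"dy":0,"dz":0,"rx":0,"ry":0,"rz":0,"fingers":1},{"dx":0,"dy":0,"dz":0,"rx":0,"ry":0,"rz":0,"fingers":1},{"dx":0,"dy":0,"dz":0,"rx":0,"ry":0,"rz":0,"fingers":0.06},{"dx":0,"dy":0,"dz":0,"rx":0,"ry":0,"rz":0,"fingers":0.06},{"dx":-0.02,"dy":0,"dz":0,"rx":0,"ry":0,"rz":0,"fingers":0.06},{"dx":-0.04,"dy":0,"dz":0,"rx":0,"ry":0,"rz":0,"fingers":-0.2},{"dx":-0.03,"dy":0,"dz":0,"rx":0,"ry":0,"rz":0,"fingers":-0.2},{"dx":0,"dy":0,"dz":0,"rx":-0.18,"ry":0,"rz":0,"fingers":-0.2},{"dx":0,"dy":0,"dz":0,"rx":-0.18,"ry":0,"rz":0,"fingers":-0.2},{"dx":0,"dy":0,"dz":0,"rx":-0.17,"ry":0,"rz":0,"fingers":-0.2},{"dx":0,"dy":0,"dz":0,"rx":0,"ry":0,"rz":0,"fingers":-0.2}]' 25
python3 - <<'E'
from ins import *
p,X,s=wr(); print(kit(0,-.028),kit(0,.028)); blob(X,kit(0,-.028),.016,.03,.03);blob(X,kit(0,.028),.016,.03,.03); inserts(p,X,min_score=.4)
go([.59,-.2926,.10],np.deg2rad(113.5))
E
```

```text
time: 52.68
eef_pos: [0.5368, 0.2308, 0.1267]
tcp_rot: [0.591, -0.389, -0.589, -0.39]
contact_force: [0.8, -0.2, -0.2]
opening: 0.603
[0.5353868 0.23011  ] [0.5422132 0.28569  ]
blob 1792 [537.9 230.1] [32.  31.6] 82.7 z 0.0203
blob 1383 [541.2 285.4] [32.3 32.3] 82.3 z 0.0202
0.86 [276, 273, 48, 48] c [605.3 277.7] size [31.8 32.6] ang 82.5 z 0.0207 rgb [141. 120.  71.] sat 71
0.82 [251, 180, 58, 54] c [537.9 230.1] size [32.  31.6] ang 82.7 z 0.0209 rgb [119.  99.  61.] sat 58
0.74 [358, 140, 58, 59] c [476.4 293.2] size [32.4 31.8] ang 82.1 z 0.0208 rgb [157. 151.  89.] sat 68
0.71 [316, 210, 55, 44] c [541.2 285.3] size [32.2 32.6] ang 81.3 z 0.0208 rgb [146. 130.  78.] sat 68
turn r [-0.008 -0.     0.002] | then dxyz [ 0.026   0.1597 -0.5013] | jaw now 1.973 q6 -1.74 y,z axes world [[-0.92, -0.4], [-0.4, 0.92]]
```

```bash
python3 -m handwheel '[{"dx":0,"dy":0.012,"dz":-0.038,"rx":0,"ry":0,"rz":0,"fingers":-0.2},{"dx":0,"dy":0.0165,"dz":-0.052,"rx":0,"ry":0,"rz":0,"fingers":-0.2},{"dx":0,"dy":0.0165,"dz":-0.052,"rx":0,"ry":0,"rz":0,"fingers":-0.2},{"dx":0,"dy":0.0165,"dz":-0.052,"rx":0,"ry":0,"rz":0,"fingers":-0.2},{"dx":0,"dy":0.0165,"dz":-0.052,"rx":0,"ry":0,"rz":0,"fingers":-0.2},{"dx":0,"dy":0.0165,"dz":-0.052,"rx":0,"ry":0,"rz":0,"fingers":-0.2},{"dx":0,"dy":0.0165,"dz":-0.052,"rx":0,"ry":0,"rz":0,"fingers":-0.2},{"dx":0,"dy":0.0165,"dz":-0.052,"rx":0,"ry":0,"rz":0,"fingers":-0.2},{"dx":0,"dy":0.0165,"dz":-0.052,"rx":0,"ry":0,"rz":0,"fingers":-0.2},{"dx":0,"dy":0.0155,"dz":-0.0475,"rx":-0.008,"ry":0,"rz":0,"fingers":-0.2},{"dx":0.02,"dy":0,"dz":0,"rx":0,"ry":0,"rz":0,"fingers":-0.2},{"dx":0,"dy":0,"dz":0,"rx":0,"ry":0,"rz":0,"fingers":-0.2}]' 25
python3 - <<'E'
from ins import *
p,X,s=wr(); inserts(p,X,min_score=.4); blob(X,(.616,-.2926),.010,.02)
go([.616,-.2926,.0285],np.deg2rad(113.8))
E
```

```text
time: 54.28
eef_pos: [0.5857, -0.2919, 0.1022]
tcp_rot: [-0.59, 0.387, 0.594, 0.387]
contact_force: [0.7, 0.1, -1.1]
opening: 0.599
0.92 [52, 205, 39, 49] c [ 667.3 -444.5] size [32.3 32.1] ang 1.6 z 0.0127 rgb [227. 188. 200.] sat 27
0.87 [235, 230, 46, 46] c [ 615.9 -293.4] size [32.1 31.6] ang 23.4 z 0.0158 rgb [210. 197. 133.] sat 77
0.84 [81, 98, 53, 62] c [ 577.4 -431.8] size [31.7 32.5] ang 56.6 z 0.0129 rgb [178.  73.  69.] sat 109
0.56 [166, 353, 11, 18] c [ 758.2 -325.7] size [27.4  9.5] ang 12.7 z 0.0126 rgb [254. 225. 238.] sat 16
blob 1844 [ 615.9 -293.3] [32.1 31.6] 23.3 z 0.0152
turn r [-0.002  0.002 -0.001] | then dxyz [ 0.0756 -0.0262 -0.0127] | jaw now 1.984 q6 -2.6 y,z axes world [[-0.91, -0.4], [-0.4, 0.91]]
```

```bash
python3 -m handwheel '[{"dx":0,"dy":-0.0262,"dz":-0.0132,"rx":0,"ry":0,"rz":0,"fingers":-0.2},{"dx":0.04,"dy":0,"dz":0,"rx":0,"ry":0,"rz":0,"fingers":-0.2},{"dx":0.025,"dy":0,"dz":0,"rx":0,"ry":0,"rz":0,"fingers":-0.2},{"dx":0.009,"dy":0,"dz":0,"rx":0,"ry":0,"rz":0,"fingers":-0.2},{"dx":0,"dy":0,"dz":0,"rx":0,"ry":0,"rz":0,"fingers":-0.2},{"dx":0,"dy":0,"dz":0,"rx":0,"ry":0,"rz":0,"fingers":-0.2}]' 25
python3 - <<'E'
from ins import *
p,X,s=wr(); blob(X,(.616,-.293),.010,.02,.022); go([.6159,-.2932,.0285],np.deg2rad(113.3))
E
```

```text
time: 55.12
eef_pos: [0.6177, -0.295, 0.0328]
tcp_rot: [0.593, -0.387, -0.591, -0.387]
contact_force: [0.1, -1.1, -0.6]
opening: 0.601
blob 3920 [ 615.7 -293.1] [32.1 32.1] 23.4 z 0.0152
turn r [ 0.007 -0.003  0.002] | then dxyz [0.0043 0.0009 0.0025] | jaw now 1.984 q6 -2.58 y,z axes world [[-0.92, -0.4], [-0.4, 0.92]]
```

```bash
python3 -m handwheel '[{"dx":0.0038,"dy":0.001,"dz":0.0025,"rx":0,"ry":0,"rz":0,"fingers":-0.2},{"dx":0,"dy":0,"dz":0,"rx":0,"ry":0,"rz":0,"fingers":-0.2},{"dx":0,"dy":0,"dz":0,"rx":0,"ry":0,"rz":0,"fingers":1},{"dx":0,"dy":0,"dz":0,"rx":0,"ry":0,"rz":0,"fingers":1},{"dx":0,"dy":0,"dz":0,"rx":0,"ry":0,"rz":0,"fingers":1}]' 25
python3 -m handwheel '[{"dx":-0.04,"dy":0,"dz":0,"rx":0,"ry":0,"rz":0,"fingers":1},{"dx":-0.05,"dy":0,"dz":0,"rx":0.133,"ry":0,"rz":0,"fingers":1},{"dx":0,"dy":0,"dz":0,"rx":0.133,"ry":0,"rz":0,"fingers":1},{"dx":0,"dy":0,"dz":0,"rx":0.133,"ry":0,"rz":0,"fingers":1},{"dx":0,"dy":0,"dz":0,"rx":0.133,"ry":0,"rz":0,"fingers":1},{"dx":0,"dy":0,"dz":0,"rx":0,"ry":0,"rz":0,"fingers":1}]' 25
python3 - <<'E'
from ins import *
go([*kit(.066,-.028),.10],np.deg2rad(83))
E
```

```text
time: 55.8
eef_pos: [0.6149, -0.293, 0.0273]
tcp_rot: [0.592, -0.387, -0.592, -0.387]
contact_force: [0.1, -0.6, 0.5]
opening: 0.362
time: 56.55
eef_pos: [0.6143, -0.2925, 0.1163]
tcp_rot: [-0.469, 0.529, 0.47, 0.528]
contact_force: [-0.9, -0.5, -1.7]
opening: 0.365
turn r [ 0.005  0.001 -0.001] | then dxyz [0.0163 0.076  0.5091] | jaw now 1.453 q6 -2.05 y,z axes world [[-0.99, 0.12], [0.12, 0.99]]
```

```bash
python3 -m handwheel '[{"dx":0,"dy":0.005,"dz":0.04,"rx":0.005,"ry":0,"rz":0,"fingers":1},{"dx":0,"dy":0.008,"dz":0.053,"rx":0,"ry":0,"rz":0,"fingers":1},{"dx":0,"dy":0.008,"dz":0.053,"rx":0,"ry":0,"rz":0,"fingers":1},{"dx":0,"dy":0.008,"dz":0.053,"rx":0,"ry":0,"rz":0,"fingers":1},{"dx":0,"dy":0.008,"dz":0.053,"rx":0,"ry":0,"rz":0,"fingers":1},{"dx":0,"dy":0.008,"dz":0.053,"rx":0,"ry":0,"rz":0,"fingers":1},{"dx":0,"dy":0.008,"dz":0.053,"rx":0,"ry":0,"rz":0,"fingers":1},{"dx":0,"dy":0.008,"dz":0.053,"rx":0,"ry":0,"rz":0,"fingers":1},{"dx":0,"dy":0.008,"dz":0.053,"rx":0,"ry":0,"rz":0,"fingers":1},{"dx":0,"dy":0.007,"dz":0.0451,"rx":0,"ry":0,"rz":0,"fingers":1},{"dx":0.04,"dy":0,"dz":0,"rx":0,"ry":0,"rz":0,"fingers":1},{"dx":0,"dy":0,"dz":0,"rx":0,"ry":0,"rz":0,"fingers":1}]' 25
python3 - <<'E'
from ins import *
p,X,s=wr(); go([*kit(.066,-.028),.0335],np.deg2rad(83)); save(p,"w8.png",(100,60,460,400),1.5)
E
```

```text
time: 58.05
eef_pos: [0.5985, 0.2218, 0.0729]
tcp_rot: [-0.467, 0.532, 0.471, 0.526]
contact_force: [-0.6, -0.4, -2.3]
opening: 0.368
turn r [ 0.    -0.002 -0.005] | then dxyz [ 0.0415 -0.0006  0.0006] | jaw now 1.449 q6 -1.25 y,z axes world [[-0.99, 0.12], [0.12, 0.99]]
```

View pics/w8.png

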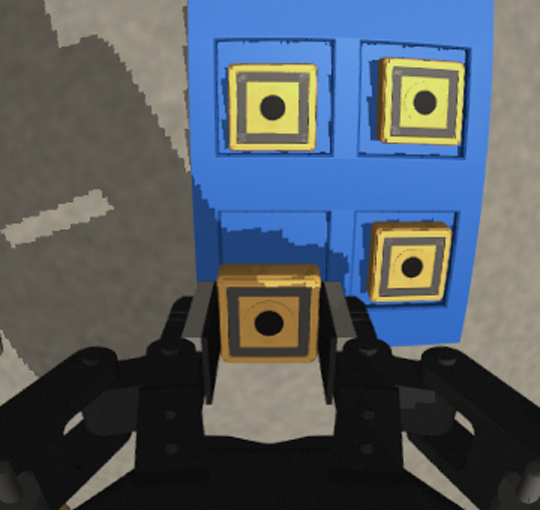

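The placed inserts sit inside their pockets at (272,107), (424,101) and (411,265). The last one is held over its pocket at (269,322). Lower and release.

```bash
python3 -m handwheel '[{"dx":0.02,"dy":-0.0006,"dz":0.0006,"rx":0,"ry":0,"rz":0,"fingers":1},{"dx":0.013,"dy":0,"dz":0,"rx":0,"ry":0,"rz":0,"fingers":1},{"dx":0.007,"dy":0,"dz":0,"rx":0,"ry":0,"rz":0,"fingers":1},{"dx":0,"dy":0,"dz":0,"rx":0,"ry":0,"rz":0,"fingers":1}]' 25
python3 - <<'E'
from ins import *
go([*kit(.066,-.028),.0335],np.deg2rad(83))
E
```

```text
time: 58.6
eef_pos: [0.6022, 0.222, 0.0362]
tcp_rot: [-0.468, 0.531, 0.468, 0.53]
contact_force: [-0.0, -0.6, -1.0]
opening: 0.368
turn r [-0.002 -0.    -0.001] | then dxyz [ 0.0027  0.0013 -0.0001] | jaw now 1.447 q6 -1.25 y,z axes world [[-0.99, 0.12], [0.12, 0.99]]
```

```bash
python3 -m handwheel '[{"dx":0.0026,"dy":0.0013,"dz":0,"rx":0,"ry":0,"rz":0,"fingers":1},{"dx":0,"dy":0,"dz":0,"rx":0,"ry":0,"rz":0,"fingers":1},{"dx":0,"dy":0,"dz":0,"rx":0,"ry":0,"rz":0,"fingers":0.06},{"dx":0,"dy":0,"dz":0,"rx":0,"ry":0,"rz":0,"fingers":0.06},{"dx":-0.02,"dy":0,"dz":0,"rx":0,"ry":0,"rz":0,"fingers":0.06},{"dx":-0.04,"dy":0,"dz":0,"rx":0,"ry":0,"rz":0,"fingers":0.06},{"dx":-0.05,"dy":0,"dz":0,"rx":0,"ry":0,"rz":0,"fingers":-0.2},{"dx":-0.05,"dy":0.02,"dz":0,"rx":0,"ry":0,"rz":0,"fingers":-0.2},{"dx":-0.03,"dy":0.04,"dz":0,"rx":0,"ry":0,"rz":0,"fingers":-0.2},{"dx":0,"dy":0.03,"dz":0,"rx":0,"ry":0,"rz":0,"fingers":-0.2},{"dx":0,"dy":0,"dz":0,"rx":0,"ry":0,"rz":0,"fingers":-0.2}]' 25
python3 - <<'E'
from ins import *
p,X,s=wr(); inserts(p,X,min_score=.4); save(p,"w9.png",scale=1.4); print(s["eef_pos"])
for x in(-.066,0,.066):
  for y in(-.027,.027): print(np.round(kit(x,y)*1000,1),end=" ")
p=read_camera("top"); print(); [print(r["score"],r["bbox"]) for r in cut_out(p,"insert0")]
E
```

```text
time: 59.98
eef_pos: [0.5109, 0.2341, 0.2267]
tcp_rot: [-0.469, 0.529, 0.468, 0.531]
contact_force: [0.1, -0.5, 0.6]
opening: 0.604
0.97 [261, 242, 32, 32] c [602.5 222.2] size [31.8 32.6] ang 83.1 z 0.0208 rgb [140. 123.  80.] sat 60
0.95 [316, 237, 24, 30] c [605.5 277.8] size [31.2 32.9] ang 83.3 z 0.0209 rgb [136. 117.  71.] sat 66
0.83 [262, 186, 35, 30] c [537.6 230. ] size [31.6 31.2] ang 82.0 z 0.021 rgb [133. 115.  72.] sat 61
0.74 [314, 120, 37, 36] c [476.5 293.2] size [31.2 31. ] ang 84.3 z 0.021 rgb [153. 148.  89.] sat 65
0.61 [316, 182, 33, 30] c [540.9 285.6] size [31.9 31. ] ang 83.5 z 0.021 rgb [147. 131.  78.] sat 69
0.45 [0, 332, 22, 17] c [ 756.6 -311.3] size [32. 32.] ang 83.5 z 0.0128 rgb [144.  89.  99.] sat 44
[0.51094604 0.23412995 0.22674729]
[470.  239.1] [476.6 292.7] [535.5 231.1] [542.1 284.7] [601.  223.1] [607.6 276.7] 
0.69 [152.3, 238.8, 11.5, 9.0]
0.63 [376.5, 150.1, 15.7, 12.2]
0.6 [429.4, 186.4, 13.8, 15.6]
0.57 [421.3, 226.5, 19.0, 10.3]
0.53 [156.5, 213.3, 17.1, 10.7]
0.51 [129.2, 236.6, 16.2, 16.4]
0.51 [132.2, 208.1, 16.3, 14.5]
```

View pics/w9.png

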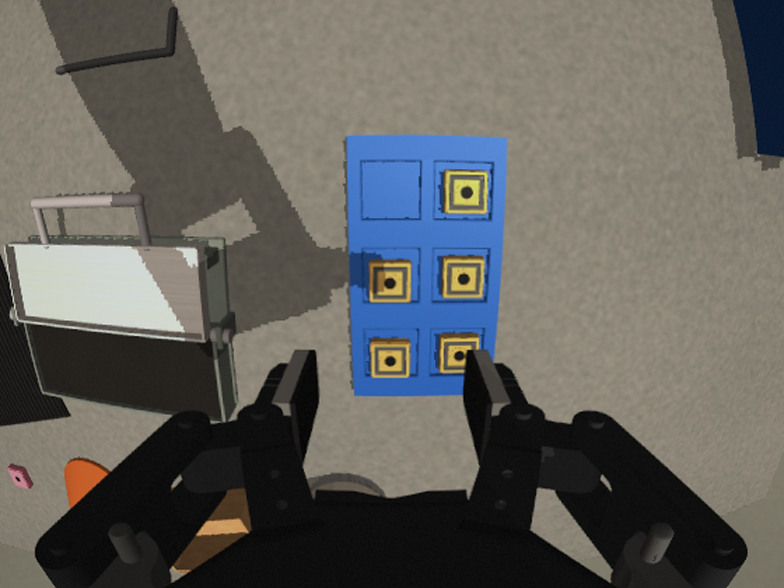

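All five are gold-up in separate pockets, at about (390,283), (390,361), (464,279), (466,192) and (460,356). The mat and pan are empty, the leaf is down and the decoys haven't moved. Handing in.

```bash
python3 -c "from plant import *; print(sign_off())"
```

```text
the job is handed in; nothing more can be done
None
```

The job is handed in at about 60 s on the robot clock: all five inserts found on the mat are flat in the kit tray, chip-breaker face up, one to a pocket.

- **Turned over:** I laid the three plain-side-up inserts together on the leaf and swung it over by its bar to at least 2.1 rad. They landed gold side up in the pan; I lowered the leaf again and moved them to the kit tray.
- **Straight across:** the two that already lay right went directly into the kit tray. One of them had been knocked about 5 cm aside, so I located it again before picking it up.
- **Last checks:** all five tops were at z ≈ 0.021 m (20 mm expected for a seated insert). Centres were within 2.5 mm of the pocket centres and squareness within 1.5°. The leaf was level, and no inserts were left on the mat or in the pan. The gripper was open and clear above the tray.
- **Decoys:** the pink and red look-alikes hadn't moved.

**What went wrong or disagreed:**
- My first grasp stopped short, about 12 mm off to the side, and shut just above the insert. I looked again and the insert had not moved.
- The bar was about 3 mm from where I had measured it, giving up to about 14 N of force on the arm until I corrected for it.
- Grip was set to 25 N throughout, and I saw no slip.

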